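# Empty the battery unit and refit its cover

### The arm

A 6-joint arm with a two-finger parallel gripper is mounted at the origin on a cart in front of the work surface, level with it; the furniture and walls round the work are solid. World frame = base frame: x ahead of the robot, y to its left, z up, the work surface at z = 0. Lengths are in m, angles in rad, forces in N, time in s.
With the tool pointing down it reaches from about 0.25 to 0.725 m from the base axis. Payload 4 kg.
Tool frame: the origin (TCP) lies midway between the tips of the shut fingers; the grasp point (between the pads) lies 19 mm behind it; z points along the fingers, y is the line along which they close (so a half turn about z gives the same grasp; the last joint's range is limited). The gripper opens to 85 mm and grips with 20 to 120 N. Pads are 22 mm wide; open, the fingers measure 114 mm over their backs; the gripper's body (76 mm by 85 mm) begins 54 mm behind the grasp point. The pads swing forward as they close: fully open they stand 13 mm farther back than shut.
Start: joints at [-1.187, 0.241, 0.005, 1.335, 0, 1.571], TCP at [0.187, -0.464, 0.231] pointing down, gripper open.
Joint ranges: [-2.72, 2.72], [-1.05, 1.87], [-1.09, 1.28], [-1.99, 2.15], [-1.42, 1.44], [-3.14, 3.14]. Speed limits (rad/s): [2.79, 2.79, 3.14, 3.14, 3.14, 3.14].

### API

Orientations are given as a unit quaternion [x, y, z, w].
In Python, from workcell import bot gives the robot as it stands. The module is installed in compiled form; this text tells all that it offers.
- The arm moves only by the tool drive_tool, never from a script. Its arguments are lists of equal length, an entry for each row: "slide": the shift along the tool's x, y, z scaled (see below), a list of three; "rotation": the turn, a rotation vector about the tool's x, y, z scaled (see below), a list of three. A call has exactly 8 rows; each row is the pose to reach, as a shift and turn from the pose commanded when the call began, along the tool's axes at that moment; what a row does not reach only later rows make up. The controller multiplies each number of a shift by 250 mm and each number of a turn by 0.5 rad. A row lasts 1/8 s, in which the tool goes at most 62.5 mm and 10.7 degrees, less where a joint would pass 70% of its speed; a pose out of reach is approached as far as the arm can. A call with a number of a shift or a turn outside -1 to 1 is refused whole. A call with a gripper value outside its range is refused whole. "gripper" is the opening, from 0 (shut) to 1 (fully open), set as the call begins (left out, the last holds). The fingers move at their own pace and stop on an object; the grip force is fixed at half the most. Time passes only in rows, so rows that repeat a pose let the fingers close, or fill a call up. It gives the time, the measured TCP pose, the force, the opening and the grip force at its end, in the units of the state.
- bot.get_obs(): the state, without advancing time (a new reading comes with each control period).
- bot.camera(name): name is "scene" or "top"; returns a dict with "image" (400x640x3 uint8, red, green, blue), "z_map" (400x640 float32, m along the optical axis (not along the pixel's ray), 0 where there is no reading), "camera_matrix" (3x3 intrinsics, pixels), "xyz" and "orientation" of the camera in the world. Camera axes: x right, y up, looking along -z (the intrinsics and any distortion apply to the point x, -y, -z); pixel columns grow to the right and rows downward; lengths in m; the calibration is good to about 2 mm. A picture is of the moment at which its call begins.
- bot.job_done(): hands the job in; it is judged then, once.
The state is a dict: "clock": time; "joint_pos": joint angles; "joint_vel": joint speeds; "tau": joint torques, N m; "eef_pos": TCP position; "tool_rot": TCP orientation; "ft_force": force on the tool from outside, world axes, zero at the start; "ft_torque": the same for the moment, N m; "grip_width": finger opening in m; "grasp_force": force on a finger pad.
Only numpy, scipy, OpenCV 4.12 (cv2) and the standard library are available. Lean on these libraries where they do the work, as an engineer would, in place of code of your own. Each camera call takes 0.05 s, during which the arm holds its last target. There are 200 camera calls.

### The job

Take the spent battery cells out of the backup battery unit: first swing its red isolator lever all the way over to the other side, then lift every cell straight out of its well and put it in the yellow tray. When the unit is empty, refit its cover, tilted so that one long edge hooks under the lip at the back, then lowered flat and square on the rim, centred from side to side; leave the other things on the bench alone.

Things in the scene. Friction and masses are not known exactly. Their poses are not given: they have to be found in the camera images.
- unit: Grey battery unit, fixed. Origin: centre of the underside on the bench; z up, x from its front (robot side) to its back, y to its left. 146 mm in x (-71 to 75), 208 mm in y, plus a low plinth at the front to x = -131. The cover lies on the rim, at z = 100, between the front upstand and the back stop.
- unit_block (a point): Centre of the top of the black block inside the unit (unit x 0, y 0, z 62 mm). The block has four square wells, 32 mm wide, floor at unit z = 5, in a row along y at y = -69, -23, 23, 69. Above it is an open cavity, x -53 to 53, y -94 to 94, up to the rim: 38 mm free either side of a cell in x, 16 mm between neighbouring cells in y
- unit_lip (a point): Middle of the front lower edge of the lip, at unit x = 55, z = 113 mm. The lip overhangs the back rim along the whole width, from x = 55 to the back stop (face at x = 67); its underside is 13 mm above the rim, its top at z = 118
- unit_upstand (a point): Middle of the top of the front upstand's inner face, unit x = -67, z = 105 mm: it stands 5 mm above the rim, 134 mm from the back stop, so the 128 mm cover cannot be dropped in flat: it goes in tilted about 0.2 rad, front edge up, back edge under the lip
- isolator (a joint): Red lever, on a block on the plinth in front of the unit. 0 = on, leaning to the unit's left (+y); 1.0 rad = off, fully over to the unit's right (-y). Turns about the unit's x axis, stiff by friction only: push it sideways; it stays where it is left.
- isolator_tip (a point): Centre of the 26 mm red ball at the upper end of the 60 mm isolator lever (rod 10 mm thick), about 87 mm above the bench at either end of the swing; it lies in unit coordinates about x = -103 mm and moves some 55 mm in the unit's -y direction over the full swing.
- cell_0: Spent cell, a blue upright square block with black ends, 30 x 30 x 93 mm, 0.15 kg. Origin: centre of its foot; z along its length. Starts upright in the well at y = -69 mm of the unit (its top at unit z = 98, 36 mm above the block, 2 mm below the rim). May be absent.
- cell_1: Spent cell, a blue upright square block with black ends, 30 x 30 x 93 mm, 0.15 kg. Origin: centre of its foot; z along its length. Starts upright in the well at y = -23 mm of the unit (its top at unit z = 98, 36 mm above the block, 2 mm below the rim). May be absent.
- cell_2: Spent cell, a blue upright square block with black ends, 30 x 30 x 93 mm, 0.15 kg. Origin: centre of its foot; z along its length. Starts upright in the well at y = 23 mm of the unit (its top at unit z = 98, 36 mm above the block, 2 mm below the rim). May be absent.
- cell_3: Spent cell, a blue upright square block with black ends, 30 x 30 x 93 mm, 0.15 kg. Origin: centre of its foot; z along its length. Starts upright in the well at y = 69 mm of the unit (its top at unit z = 98, 36 mm above the block, 2 mm below the rim). May be absent.
- cell_0_mid (a point): Middle of cell_0, 46.5 mm above its foot
- cell_1_mid (a point): Middle of cell_1, 46.5 mm above its foot
- cell_2_mid (a point): Middle of cell_2, 46.5 mm above its foot
- cell_3_mid (a point): Middle of cell_3, 46.5 mm above its foot
- cover: Loose aluminium cover plate, 128 (x) x 204 (y) x 4 mm, 0.3 kg, lying flat on the blue pad beside the unit. Origin: centre of its underside, z up. On its top, in the middle, a black grip bar along y, 14 mm thick in x, 80 mm long, from 4 to 36 mm above the underside. The same after a half turn: either long edge may go under the lip.
- pad: Blue foam pad, fixed, 160 (x) x 230 (y) x 20 mm, under the cover. Origin: centre of its underside
- cover_grip (a point): Point in the grip bar, 26 mm above the cover's underside
- cover_edge_a (a point): Middle of one long edge (underside) of the cover, cover x = +64 mm
- cover_edge_b (a point): Middle of the other long edge (underside), cover x = -64 mm
- tray: Yellow open tray, fixed, 160 (x) x 200 (y) mm, rim 60 mm above the bench, walls 4 mm, standing on a black base: its inner floor is 22 mm above the bench. Origin: centre of the underside of the base, z up. Stands beside the unit, on the side where the cover does not lie.
- tester: Bystander: red hand-held tester, 97 x 57 x 26 mm, loose, behind the work
- tape_2: Bystander: roll of beige tape, 100 mm across, 25 mm high, loose, behind the work
Not all that is in view belongs to the job. Leave any grey or orange look-alike of the cell_3 alone.

How it is judged:
On the way, in this order (a step that is already met when the one before it is completed fails the run):
1. the isolator lever is swung fully over (past 0.85 rad) (value of joint isolator above 0.85 rad), for 0.1 s.
2. every cell present is in the tray (x of cell_0_mid in the frame of tray between -0.078 and 0.078 m and y of cell_0_mid in the frame of tray between -0.098 and 0.098 m and z of each of cell_0_mid, cell_1_mid, cell_2_mid, cell_3_mid in the frame of tray below 0.115 m and linear speed of each of cell_0, cell_1, cell_2, cell_3 below 0.03 m/s and x of cell_1_mid in the frame of tray between -0.078 and 0.078 m and y of cell_1_mid in the frame of tray between -0.098 and 0.098 m and x of cell_2_mid in the frame of tray between -0.078 and 0.078 m and y of cell_2_mid in the frame of tray between -0.098 and 0.098 m and x of cell_3_mid in the frame of tray between -0.078 and 0.078 m and y of cell_3_mid in the frame of tray between -0.098 and 0.098 m), for 0.2 s.
3. the tilted cover (0.05 to 0.6 rad) has one long edge under the lip (angle between cover's own z axis and vertical between 0.05 and 0.6 rad and ((x of cover_edge_a in the frame of unit between 0.057 and 0.07 m and z of cover_edge_a in the frame of unit between 0.096 and 0.112 m) or (x of cover_edge_b in the frame of unit between 0.057 and 0.07 m and z of cover_edge_b in the frame of unit between 0.096 and 0.112 m))), for 0.1 s.
At the end, for the whole second after the job is handed in: The isolator is past 0.85 rad, the middle of every cell present is inside the tray's walls (standing or lying), and the cover lies at rest flat (within 0.03 rad) on the unit's rim behind the front upstand with its edge under the lip, square within 0.06 rad and centred from side to side within 8 mm (all of step 2 and value of joint isolator above 0.85 rad and x of cover in the frame of unit between -0.006 and 0.006 m and y of cover in the frame of unit between -0.008 and 0.008 m and z of cover in the frame of unit between 0.096 and 0.103 m and angle between cover's own z axis and vertical below 0.03 rad and angle between the x axis of cover and the x axis of unit, either way round below 0.06 rad and linear speed of cover below 0.02 m/s); the robot touches nothing.
It fails at once if a cell is pulled out while the isolator is still on (value of joint isolator below 0.7 rad and z of any of cell_0, cell_1, cell_2, cell_3 in the frame of unit above 0.05 m).
It fails at once if a bystander (tester or tape) is shoved more than 5 cm (distance of any of tester, tape_2 from where it was at the start of the episode above 0.05 m).
Of cell_0, cell_1, cell_2, cell_3 only 2 to 4 are there at a start; the rules pass over those that are not, and their reading is None.
At some moment in a run one of cover may be knocked a few centimetres aside while the robot is not near it.
Once in a run the grip may slacken for a moment while it holds something.
It also fails if it takes over 210 s, if anything falls off the work surface, if the arm or the gripper's body presses on something with over 40 N, if the wrist force passes 120 N, or if a joint passes its speed limit or range.

## Working session

There is one attempt and no reset: what is moved stays moved. The work goes in short steps, Python scripts to look and compute and a tool call to move; the robot and the scene stay as the last step left them, time stands still between calls to the robot, and variables do not carry over. Pictures are saved under pics/ and viewed, at most 14 in all, crops included, and the job is handed in when it is done.

Besides the shell and the picture viewer there is one more tool, called after "Emit:" in YAML: its name, and indented under it one key for each argument. drive_tool: Moves the arm, as the interface text tells. Shifts and turns lie within -1 to 1; 1 stands for 250 mm of shift or 0.5 rad of turn. Its arguments: {"type":"object","properties":{"slide":{"type":"array","items":{"type":"array","items":{"type":"number"}}},"rotation":{"type":"array","items":{"type":"array","items":{"type":"number"}}},"gripper":{"type":"number"}},"required":["slide","rotation"]}

```bash
mkdir -p pics; cat > h.py <<'E'
import numpy as np, cv2
from workcell import bot
from scipy.spatial.transform import Rotation as R
def cam(n):
    c=bot.camera(n); c['R']=R.from_quat(c['orientation']).as_matrix(); return c
def cloud(c):
    K=c['camera_matrix'];z=c['z_map'];v,u=np.mgrid[:400,:640]
    p=np.stack([(u-K[0,2])/K[0,0]*z,-(v-K[1,2])/K[1,1]*z,-z],-1)
    return p@c['R'].T+c['xyz']
def save(c,n,crop=None,s=1):
    im=c['image'][...,::-1]
    if crop: a,b,d,e=crop; im=im[b:e,a:d]
    cv2.imwrite('pics/'+n,cv2.resize(im,None,fx=s,fy=s))
E
python3 - <<'E'
from h import *
for n in('scene','top'):
    c=cam(n);save(c,n+'0.png');print(n,c['camera_matrix'],c['xyz'],c['orientation'],{k:v for k,v in c.items() if k not in('image','z_map','R')}.keys())
    P=cloud(c);np.savez(n+'0.npz',P=P,im=c['image'])
print(bot.get_obs())
E
```

```text
scene [[429.20681629   0.         322.00125586]
 [  0.         429.20681629 195.22116485]
 [  0.           0.           1.        ]] [0.04577757 0.80326744 0.62462667] [-0.14367853  0.4907862   0.82968247 -0.22385795] dict_keys(['camera_matrix', 'xyz', 'orientation'])
top [[514.79376618   0.         320.52588446]
 [  0.         514.79376618 206.28164035]
 [  0.           0.           1.        ]] [ 0.2981231  -0.01442225  1.29675799] [ 0.07729066 -0.06996493 -0.67755641  0.72804421] dict_keys(['camera_matrix', 'xyz', 'orientation'])
{'clock': 0.1, 'joint_pos': array([-1.18703251e+00,  2.41312481e-01,  3.87713972e-03,  1.33520656e+00,
       -2.88627334e-06,  1.57082369e+00]), 'joint_vel': array([ 5.12860751e-04, -7.63500061e-04,  3.25154682e-03, -8.80945218e-04,
       -7.66900874e-04, -3.24692023e-05]), 'tau': array([ 1.49572192e-03, -3.73137259e+01,  2.53010094e+01,  1.08707426e-02,
        1.05464548e-05, -1.00248488e-05]), 'eef_pos': array([ 0.18699638, -0.46311276,  0.23052149]), 'tool_rot': array([ 9.81649272e-01,  1.90693092e-01, -1.77410323e-04, -9.05572038e-04]), 'ft_force': array([-0.28282758,  0.73584676, -0.61392796]), 'ft_torque': array([0.01607894, 0.00946676, 0.07635579]), 'grasp_force': 0.0, 'grip_width': 0.08510020852652722}
```

View pics/scene0.png

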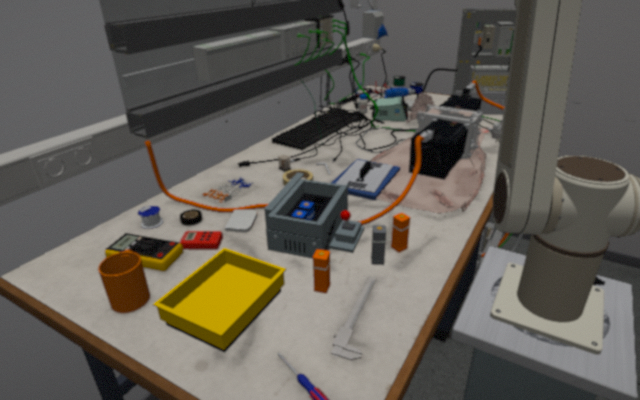

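View pics/top0.png

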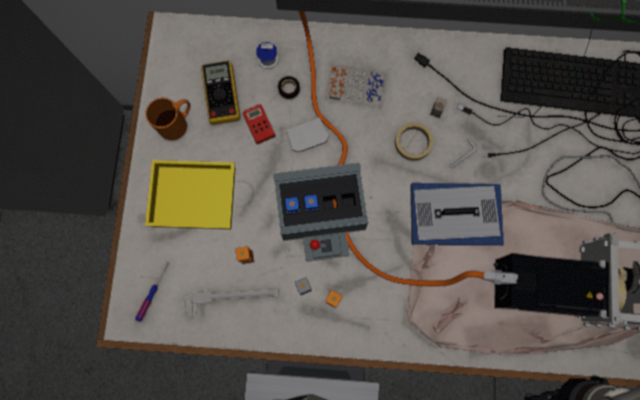

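Scene: the unit is at (305,215), tray (222,295) and red ball (345,214). Top: the blue cells are at (292,205) and (311,202), the ball at (315,245), the cover on its pad at (457,212) and the tray at (192,195). Look-alikes: orange blocks at (243,254) and (333,298), grey block at (302,285), and something orange in a well at (333,202). I choose the blue ones and check them in a close crop.

```bash
cat > m.py <<'E'
from h import *
def rect(P,m):
    q=P[m][:,:2].astype(np.float32)
    return cv2.minAreaRect(q*1000)
E
python3 - <<'E'
from m import *
d=np.load('top0.npz');P,im=d['P'],d['im']
cv2.imwrite('pics/crop1.png',cv2.resize(im[150:270,260:380,::-1],None,fx=5,fy=5,interpolation=cv2.INTER_CUBIC))
hsv=cv2.cvtColor(im,cv2.COLOR_RGB2HSV);H,S,V=[hsv[...,i].astype(int) for i in range(3)]
v,u=np.mgrid[:400,:640]
box=lambda a,b,c,e:(u>a)&(u<c)&(v>b)&(v<e)
z=P[...,2]
def rep(n,m): 
    print(n,m.sum(),P[m].mean(0).round(4),'z',np.percentile(P[m][:,2],[5,50,95]).round(4),'rect',rect(P,m))
rep('bench',box(240,90,250,130))
un=box(265,155,375,245)
rep('unit>.09',un&(z>.09))
rep('lip',un&(z>.113))
rep('rim',un&(z>.094)&(z<.108))
rep('blueL',box(284,196,300,213)&(H>100)&(H<125)&(S>120))
rep('blueR',box(302,194,319,211)&(H>100)&(H<125)&(S>120))
rep('ball',box(305,236,325,254)&((H<8)|(H>172))&(S>140))
rep('tray',box(140,150,242,236)&(z>.05))
rep('pad',box(400,175,510,250)&(z>.01)&(z<.022)&(H>95)&(H<125)&(S>110))
rep('cover',box(400,175,510,250)&(z>.0215)&(S<90))
rep('bar',box(425,198,490,222)&(z>.04))
E
```

```text
bench 351 [0.816  0.2278 0.0129] z [-0.0045  0.001   0.0252] rect ((580.0448608398438, 130.23529052734375), (631.641357421875, 51.49850845336914), 22.501829147338867)
unit>.09 2522 [0.5674 0.0161 0.1192] z [0.0941 0.1009 0.1202] rect ((473.03460693359375, -10.122314453125), (344.39117431640625, 208.19024658203125), 11.614891052246094)
lip 750 [0.616  0.0205 0.1664] z [0.114  0.1178 0.1231] rect ((472.90643310546875, -11.223892211914062), (343.31817626953125, 207.41531372070312), 11.947809219360352)
rim 1615 [0.5458 0.0138 0.0995] z [0.0952 0.0993 0.1048] rect ((544.82568359375, 4.5087432861328125), (163.74139404296875, 208.3060760498047), 11.784910202026367)
blueL 177 [0.5533 0.0765 0.0898] z [0.0601 0.0964 0.1011] rect ((557.2734375, 78.09526824951172), (41.90501403808594, 34.3445930480957), 5.673201084136963)
blueR 175 [0.5616 0.0314 0.09  ] z [0.0604 0.0962 0.1008] rect ((566.567138671875, 32.035797119140625), (40.8717155456543, 34.33173370361328), 7.100160121917725)
ball 76 [0.4597 0.0151 0.0963] z [0.091  0.0964 0.1014] rect ((460.1624755859375, 15.459115028381348), (22.321290969848633, 19.83783531188965), 49.973915100097656)
tray 1118 [0.5622 0.3262 0.0962] z [0.053  0.0589 0.064 ] rect ((512.1666259765625, 195.42715454101562), (551.2405395507812, 235.6684112548828), 67.58096313476562)
pad 781 [ 0.559  -0.3309  0.0189] z [0.0154 0.0191 0.0216] rect ((574.5621948242188, -334.5977478027344), (154.0891876220703, 226.8744354248047), 3.3208534717559814)
cover 3483 [ 0.5722 -0.3313  0.0368] z [0.0219 0.0247 0.0531] rect ((512.5657958984375, -211.51473999023438), (217.40122985839844, 540.4268798828125), 25.5003719329834)
bar 224 [ 0.5654 -0.3222  0.0927] z [0.046  0.0545 0.0606] rect ((457.5689697265625, -180.8402557373047), (49.61089324951172, 458.2690734863281), 37.595680236816406)
```

View pics/crop1.png

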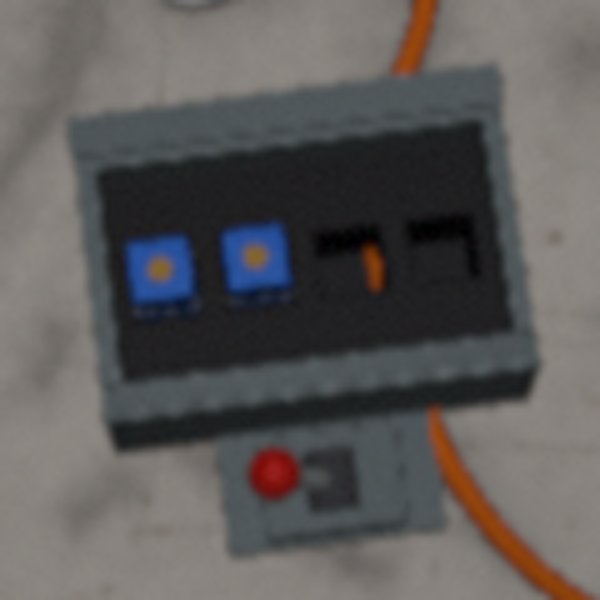

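Crop: two real blue cells, at (160,270) and (256,257), which are wells y=+69 and +23. The other two wells are empty, and the orange streak is background cable. The ball at (273,472) leans left, so it is on. Next I refit with the missing-depth pixels removed.

```bash
cat > m2.py <<'E'
from h import *
from scipy.ndimage import binary_opening
def hull(P,m):
    m=binary_opening(m,np.ones((2,2)))
    q=P[m][:,:2].astype(np.float32)*1000
    r=cv2.minAreaRect(q);return [np.round(a,1).tolist() for a in r]
v,u=np.mgrid[:400,:640]
box=lambda a,b,c,e:(u>a)&(u<c)&(v>b)&(v<e)
def HSV(im):
    h=cv2.cvtColor(im,cv2.COLOR_RGB2HSV).astype(int);return h[...,0],h[...,1],h[...,2]
def tri(c1,p1,c2,p2):
    def ray(c,p):
        K=c['camera_matrix'];d=c['R']@np.array([(p[0]-K[0,2])/K[0,0],-(p[1]-K[1,2])/K[1,1],-1]);return d/np.linalg.norm(d)
    d1,d2=ray(c1,p1),ray(c2,p2);A=np.stack([d1,-d2],1);b=np.array(c2['xyz'])-c1['xyz']
    t=np.linalg.lstsq(A,b,rcond=None)[0];a=c1['xyz']+t[0]*d1;e=c2['xyz']+t[1]*d2
    return (a+e)/2,np.linalg.norm(a-e)
def ray_plane(c,p,z):
    K=c['camera_matrix'];p=np.atleast_2d(p).astype(float)
    d=np.stack([(p[:,0]-K[0,2])/K[0,0],-(p[:,1]-K[1,2])/K[1,1],-np.ones(len(p))],1)@c['R'].T
    return c['xyz']+d*((z-c['xyz'][2])/d[:,2])[:,None]
E
python3 - <<'E'
from m2 import *
c=cam('top');s=cam('scene');P=cloud(c);im=c['image'];H,S,V=HSV(im);z=P[...,2]
un=box(265,155,375,245)
print('rim+lip',hull(P,un&(z>.094)&(z<.13)))
print('lip',hull(P,un&(z>.112)&(z<.13)))
def col(c,m,zz):
    n,l,st,ce=cv2.connectedComponentsWithStats(m.astype(np.uint8))
    i=1+st[1:,4].argmax();q=np.argwhere(l==i)[:,::-1];w=ray_plane(c,q,zz)
    r=cv2.minAreaRect((w[:,:2]*1000).astype(np.float32));return ce[i],[np.round(a,1).tolist() for a in r],w.mean(0).round(4)
blue=(H>100)&(H<125)&(S>110)
top=(z>.088)&(z<.11)
print('cell3',col(c,box(284,196,302,215)&top&(S>100),.098));print('cell2',col(c,box(303,194,321,213)&top&(S>100),.098))
red=lambda c:((HSV(c['image'])[0]<8)|(HSV(c['image'])[0]>172))&(HSV(c['image'])[1]>140)
a=col(c,box(305,236,325,254)&red(c),.087);b=col(s,box(335,205,355,222)&red(s),.087)
print('ball',a,b[0],tri(c,a[0],s,b[0]))
print('tray',hull(P,box(140,150,242,236)&(z>.052)&(z<.07)))
print('pad+cover',hull(P,box(400,175,510,250)&(z>.012)&(z<.08)))
print('cover',col(c,box(405,178,505,248)&(S<75)&(z>.016),.024),np.median(z[box(420,190,432,235)]))
print('bar',hull(P,box(425,198,490,222)&(z>.045)&(z<.08)),col(c,box(430,202,485,220)&(V<70),.055))
save(c,'cov.png',(395,170,515,255),5)
E
```

```text
rim+lip [[553.1, 6.1], [181.0, 208.2], 11.6]
lip [[630.0, 21.9], [21.8, 207.7], 11.4]
cell3 (array([291.59863946, 204.19727891]), [[551.5, 76.4], [31.8, 30.2], 12.4], array([0.5515, 0.0764, 0.098 ]))
cell2 (array([310.68115942, 201.66666667]), [[561.2, 31.5], [30.9, 30.2], 11.5], array([0.5609, 0.0315, 0.098 ]))
ball (array([314.45333333, 244.33333333]), [[461.0, 15.7], [21.9, 20.1], 49.1], array([0.4608, 0.0152, 0.087 ])) [344.50649351 214.45454545] (array([0.46228019, 0.01583805, 0.08758329]), np.float64(0.0032718906838193275))
tray [[569.1, 333.3], [169.4, 210.2], 2.4]
pad+cover [[574.9, -345.7], [161.4, 250.5], 2.8]
cover (array([456.28221588, 212.78815977]), [[575.7, -333.6], [131.7, 207.4], 7.1], array([ 0.5749, -0.3336,  0.024 ])) 0.02392186204884006
bar [[575.0, -333.0], [14.9, 79.7], 7.8] (array([456.81786942, 211.34364261]), [[570.2, -326.4], [21.2, 107.6], 7.2], array([ 0.5716, -0.3271,  0.055 ]))
```

View pics/cov.png

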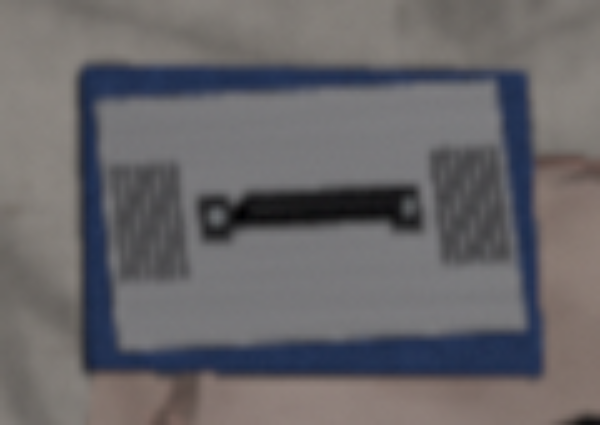

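```bash
cat > g.py <<'E'
from h import *
PSI=0.2025;U0=np.array([.5656,.0089])
def U(x,y,z): # unit mm -> world m
    c,s=np.cos(PSI),np.sin(PSI);return np.array([U0[0]+(c*x-s*y)/1e3,U0[1]+(s*x+c*y)/1e3,z/1e3])
def rot(th,tilt=0,ax=None): # tool down with x at angle th; then world tilt about ax
    r=R.from_euler('z',th)*R.from_euler('x',np.pi)
    return R.from_rotvec(np.array(ax)*tilt)*r if tilt else r
def go(p,r):
    o=bot.get_obs();r0=R.from_quat(o['tool_rot'])
    print('slide',(r0.inv().apply(p-o['eef_pos'])/.25).round(3),'rot',((r0.inv()*r).as_rotvec()/.5).round(3),'at',o['eef_pos'].round(4),'t',o['clock'],'f',o['ft_force'].round(1),'w',o['grip_width'])
E
python3 -c "
from g import *
go(U(-102,72,180),rot(PSI+np.pi/2))"
```

```text
slide [ 1.762 -1.541  0.205] rot [-2.000e-03 -2.000e-03 -2.779e+00] at [ 0.1871 -0.4632  0.2307] t 0.2 f [-0.3 -0.  -1. ] w 0.08552529472570466
```

Emit:
drive_tool:
  slide:
    - [0.25, -0.2, 0]
    - [0.5, -0.4, 0]
    - [0.75, -0.6, 0]
    - [0.88, -0.77, 0]
    - [0.88, -0.77, 0]
    - [0.88, -0.77, 0]
    - [0.88, -0.77, 0]
    - [0.88, -0.77, 0]
  rotation:
    - [0, 0, -0.2]
    - [0, 0, -0.4]
    - [0, 0, -0.6]
    - [0, 0, -0.8]
    - [0, 0, -1]
    - [0, 0, -1]
    - [0, 0, -1]
    - [0, 0, -1]
  gripper: 0

```text
clock: 1.2
eef_pos: [0.3188, -0.2037, 0.2312]
tool_rot: [0.904, 0.427, -0.0, 0.0]
ft_force: [0.5, 0.3, -0.4]
grip_width: 0.0001
grasp_force: 0.0
```

Emit:
drive_tool:
  slide:
    - [0, 0, 0]
    - [0, 0, 0]
    - [0, 0, 0]
    - [0, 0, 0]
    - [0, 0, 0]
    - [0, 0, 0]
    - [0, 0, 0]
    - [0, 0, 0]
  rotation:
    - [0, 0, -0.2]
    - [0, 0, -0.4]
    - [0, 0, -0.6]
    - [0, 0, -0.8]
    - [0, 0, -1]
    - [0, 0, -1]
    - [0, 0, -1]
    - [0, 0, -1]

```text
clock: 2.2
eef_pos: [0.319, -0.203, 0.2313]
tool_rot: [0.771, 0.637, -0.0, -0.0]
ft_force: [-0.8, 0.2, 0.7]
grip_width: 0.0003
grasp_force: 0.0
```

```bash
python3 -c "
from g import *
go(U(-102,72,180),rot(PSI+np.pi/2))"
```

```text
slide [1.128 0.323 0.205] rot [-0.    -0.    -0.782] at [ 0.319  -0.203   0.2313] t 2.2 f [-0.8  0.2  0.7] w 0.000262115490022114
```

Emit:
drive_tool:
  slide:
    - [0.2, 0.06, 0]
    - [0.4, 0.12, 0]
    - [0.6, 0.18, 0]
    - [0.8, 0.24, 0]
    - [1, 0.3, 0]
    - [1, 0.32, 0]
    - [1, 0.32, 0]
    - [1, 0.32, 0]
  rotation:
    - [0, 0, -0.2]
    - [0, 0, -0.4]
    - [0, 0, -0.6]
    - [0, 0, -0.78]
    - [0, 0, -0.78]
    - [0, 0, -0.78]
    - [0, 0, -0.78]
    - [0, 0, -0.78]

```text
clock: 3.2
eef_pos: [0.4436, 0.0269, 0.2313]
tool_rot: [0.633, 0.774, -0.0, -0.0]
ft_force: [-0.3, -0.2, 0.2]
grip_width: 0.0001
grasp_force: 0.0
```

```bash
python3 -c "
from g import *
go(U(-102,72,78),rot(PSI+np.pi/2))"
```

```text
slide [0.119 0.056 0.613] rot [-0.001  0.    -0.003] at [0.4436 0.0269 0.2313] t 3.2 f [-0.3 -0.2  0.2] w 0.00013205281884153954
```

Emit:
drive_tool:
  slide:
    - [0.12, 0.055, 0]
    - [0.12, 0.055, 0.2]
    - [0.12, 0.055, 0.4]
    - [0.12, 0.055, 0.55]
    - [0.12, 0.055, 0.61]
    - [0.12, 0.055, 0.61]
    - [0.12, 0.055, 0.61]
    - [0.12, 0.055, 0.61]
  rotation:
    - [0, 0, 0]
    - [0, 0, 0]
    - [0, 0, 0]
    - [0, 0, 0]
    - [0, 0, 0]
    - [0, 0, 0]
    - [0, 0, 0]
    - [0, 0, 0]

```text
clock: 4.2
eef_pos: [0.4526, 0.06, 0.0801]
tool_rot: [0.632, 0.775, 0.001, 0.001]
ft_force: [0.3, -0.5, 0.0]
grip_width: -0.0001
grasp_force: 0.0
```

Emit:
drive_tool:
  slide:
    - [-0.05, 0, 0]
    - [-0.09, 0, 0]
    - [-0.12, 0, 0]
    - [-0.15, 0, 0]
    - [-0.18, 0, 0]
    - [-0.21, 0, 0]
    - [-0.24, 0, 0]
    - [-0.27, 0, 0]
  rotation:
    - [0, 0, 0]
    - [0, 0, 0]
    - [0, 0, 0]
    - [0, 0, 0]
    - [0, 0, 0]
    - [0, 0, 0]
    - [0, 0, 0]
    - [0, 0, 0]

```text
clock: 5.2
eef_pos: [0.4652, -0.0065, 0.0786]
tool_rot: [0.632, 0.775, -0.0, -0.0]
ft_force: [0.1, 1.9, -1.4]
grip_width: -0.0
grasp_force: 0.6
```

Emit:
drive_tool:
  slide:
    - [-0.005, 0, 0]
    - [-0.01, 0, 0]
    - [-0.015, 0, 0]
    - [-0.02, 0, 0]
    - [-0.025, 0, 0]
    - [-0.03, 0, 0]
    - [-0.03, 0, 0]
    - [-0.03, 0, 0]
  rotation:
    - [0, 0, 0]
    - [0, 0, 0]
    - [0, 0, 0]
    - [0, 0, 0]
    - [0, 0, 0]
    - [0, 0, 0]
    - [0, 0, 0]
    - [0, 0, 0]

```text
clock: 6.2
eef_pos: [0.4668, -0.0134, 0.0789]
tool_rot: [0.632, 0.775, -0.0, 0.0]
ft_force: [-0.3, 0.6, -0.6]
grip_width: -0.0003
grasp_force: 0.4
```

```bash
python3 - <<'E'
from g import *
from m2 import *
c=cam('top');s=cam('scene');save(s,'lev.png',(260,160,400,270),5)
H,S,V=HSV(s['image']);m=((H<8)|(H>172))&(S>140)&box(320,190,380,235)
q=np.argwhere(m)[:,::-1];w=ray_plane(s,q,.087).mean(0);d=w[:2]-U0;print(len(q),q.mean(0),w,d@[-np.sin(PSI),np.cos(PSI)],d@[np.cos(PSI),np.sin(PSI)])
go(U(-102,-3.5,78),rot(PSI+np.pi/2))
E
```

```text
5 [354.4 203.8] [ 0.4671928  -0.04272908  0.087     ] -0.03078258571046237 -0.10678001551075755
slide [-0.006 -0.003  0.004] rot [0.    0.001 0.001] at [ 0.4669 -0.0134  0.0789] t 6.3 f [ 0.1  0.7 -0.4] w 9.000781087672457e-06
```

View pics/lev.png

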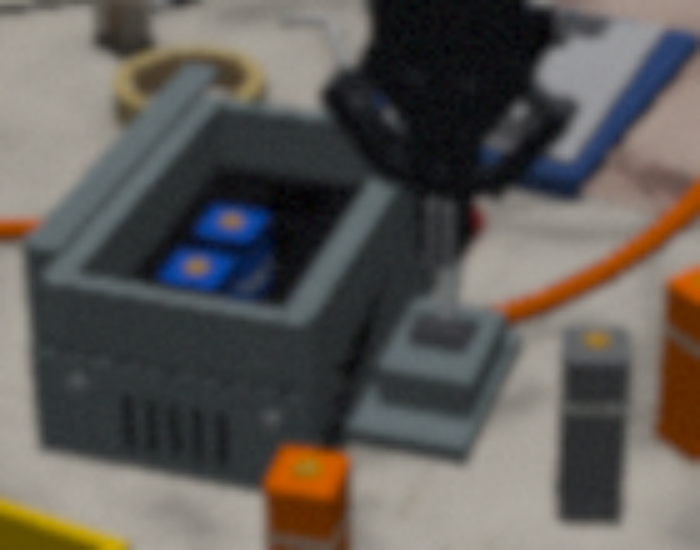

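The lever is mostly hidden behind the fingers (some red at (475,220)). I press a little further until it reaches the stop, then back off.

Emit:
drive_tool:
  slide:
    - [-0.004, 0, 0]
    - [-0.008, 0, 0]
    - [-0.012, 0, 0]
    - [-0.016, 0, 0]
    - [-0.02, 0, 0]
    - [-0.02, 0, 0]
    - [-0.02, 0, 0]
    - [-0.02, 0, 0]
  rotation:
    - [0, 0, 0]
    - [0, 0, 0]
    - [0, 0, 0]
    - [0, 0, 0]
    - [0, 0, 0]
    - [0, 0, 0]
    - [0, 0, 0]
    - [0, 0, 0]

```text
clock: 7.3
eef_pos: [0.4671, -0.0152, 0.0787]
tool_rot: [0.631, 0.776, 0.002, -0.003]
ft_force: [-1.8, 10.4, 0.5]
grip_width: 0.0001
grasp_force: 5.3
```

Emit:
drive_tool:
  slide:
    - [0.08, 0, 0]
    - [0.16, 0, 0]
    - [0.16, 0, -0.2]
    - [0.16, 0, -0.4]
    - [0.16, 0, -0.4]
    - [0.16, 0, -0.4]
    - [0.16, 0, -0.4]
    - [0.16, 0, -0.4]
  rotation:
    - [0, 0, 0]
    - [0, 0, 0]
    - [0, 0, 0]
    - [0, 0, 0]
    - [0, 0, 0]
    - [0, 0, 0]
    - [0, 0, 0]
    - [0, 0, 0]
  gripper: 0.65

```text
clock: 8.3
eef_pos: [0.4589, 0.0208, 0.1776]
tool_rot: [0.632, 0.775, -0.001, -0.001]
ft_force: [-0.1, 0.1, 0.6]
grip_width: 0.0555
grasp_force: 0.0
```

```bash
python3 - <<'E'
from g import *
from m2 import *
c=cam('top')
H,S,V=HSV(c['image']);m=((H<8)|(H>172))&(S>140)&box(315,225,350,255)
q=np.argwhere(m)[:,::-1];w=ray_plane(c,q,.087).mean(0);d=w[:2]-U0;print(len(q),q.mean(0),w,d@[-np.sin(PSI),np.cos(PSI)],d@[np.cos(PSI),np.sin(PSI)])
go(U(0,23,178),rot(PSI+np.pi/2))
E
```

```text
42 [339.54761905 241.21428571] [ 0.47251736 -0.04351291  0.087     ] -0.032621270367651944 -0.10172189040538107
slide [-0.041  0.408 -0.002] rot [-0.004 -0.     0.001] at [0.4591 0.0209 0.1778] t 8.35 f [-0.6 -0.2 -0.9] w 0.05555840022946112
```

Lever fully over. Now above cell 2, then down into the cavity.

Emit:
drive_tool:
  slide:
    - [-0.01, 0.1, 0]
    - [-0.02, 0.2, 0]
    - [-0.03, 0.3, 0]
    - [-0.04, 0.4, 0]
    - [-0.04, 0.408, 0]
    - [-0.04, 0.408, 0]
    - [-0.04, 0.408, 0]
    - [-0.04, 0.408, 0]
  rotation:
    - [0, 0, 0]
    - [0, 0, 0]
    - [0, 0, 0]
    - [0, 0, 0]
    - [0, 0, 0]
    - [0, 0, 0]
    - [0, 0, 0]
    - [0, 0, 0]

```text
clock: 9.35
eef_pos: [0.5611, 0.0317, 0.1791]
tool_rot: [0.632, 0.775, 0.0, 0.0]
ft_force: [0.6, -0.1, 0.0]
grip_width: 0.0558
grasp_force: 0.0
```

```bash
python3 - <<'E'
from g import *
s=cam('scene');save(s,'pre2.png',(260,120,400,260),4)
go(U(0,23,70),rot(PSI+np.pi/2))
E
```

```text
slide [-0.001 -0.001  0.436] rot [0.    0.    0.001] at [0.5612 0.0317 0.1791] t 9.4 f [-0.5  0.   0.6] w 0.05563590916592816
```

View pics/pre2.png

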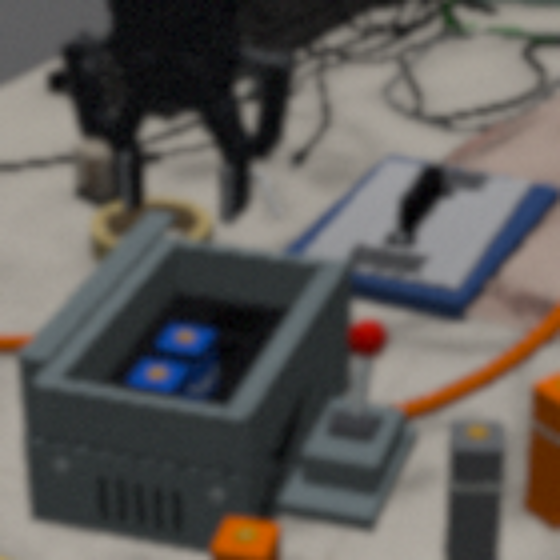

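The lever is over to the far side with the ball at (367,336), and the fingers stand over the cavity at (130,180)/(235,190). Descending and gripping.

Emit:
drive_tool:
  slide:
    - [0, 0, 0.08]
    - [0, 0, 0.16]
    - [0, 0, 0.24]
    - [0, 0, 0.3]
    - [0, 0, 0.35]
    - [0, 0, 0.39]
    - [0, 0, 0.42]
    - [0, 0, 0.43]
  rotation:
    - [0, 0, 0]
    - [0, 0, 0]
    - [0, 0, 0]
    - [0, 0, 0]
    - [0, 0, 0]
    - [0, 0, 0]
    - [0, 0, 0]
    - [0, 0, 0]

```text
clock: 10.4
eef_pos: [0.5615, 0.0317, 0.0709]
tool_rot: [0.632, 0.775, -0.0, -0.0]
ft_force: [-0.2, -0.9, 0.8]
grip_width: 0.0554
grasp_force: 0.0
```

Emit:
drive_tool:
  slide:
    - [0, 0, 0]
    - [0, 0, 0]
    - [0, 0, 0]
    - [0, 0, 0]
    - [0, 0, 0]
    - [0, 0, 0]
    - [0, 0, 0]
    - [0, 0, 0]
  rotation:
    - [0, 0, 0]
    - [0, 0, 0]
    - [0, 0, 0]
    - [0, 0, 0]
    - [0, 0, 0]
    - [0, 0, 0]
    - [0, 0, 0]
    - [0, 0, 0]
  gripper: 0.1

```text
clock: 11.4
eef_pos: [0.5622, 0.0318, 0.0718]
tool_rot: [0.632, 0.775, 0.0, 0.0]
ft_force: [1.2, -0.3, 5.6]
grip_width: 0.0293
grasp_force: 60.1
```

Emit:
drive_tool:
  slide:
    - [0, 0, -0.06]
    - [0, 0, -0.13]
    - [0, 0, -0.2]
    - [0, 0, -0.27]
    - [0, 0, -0.34]
    - [0, 0, -0.42]
    - [0, 0, -0.5]
    - [0, 0, -0.52]
  rotation:
    - [0, 0, 0]
    - [0, 0, 0]
    - [0, 0, 0]
    - [0, 0, 0]
    - [0, 0, 0]
    - [0, 0, 0]
    - [0, 0, 0]
    - [0, 0, 0]

```text
clock: 12.4
eef_pos: [0.5615, 0.0317, 0.2024]
tool_rot: [0.632, 0.775, 0.0, 0.0]
ft_force: [-0.4, -0.3, -2.2]
grip_width: 0.0286
grasp_force: 61.8
```

```bash
python3 - <<'E'
from g import *
from m2 import *
c=cam('top');P=cloud(c);z=P[...,2]
print('tray',hull(P,box(140,150,242,236)&(z>.052)&(z<.07)))
go(np.array([.535,.29,.202]),rot(PSI+np.pi/2))
E
```

```text
tray [[568.9, 332.7], [169.2, 209.3], 2.1]
slide [1.033e+00 1.040e-01 1.000e-03] rot [0.001 0.    0.001] at [0.5615 0.0317 0.2023] t 12.45 f [ 0.6 -0.1 -0.9] w 0.02888137515881791
```

Emit:
drive_tool:
  slide:
    - [0.1, 0, 0]
    - [0.22, 0.02, 0]
    - [0.36, 0.04, 0]
    - [0.5, 0.06, 0]
    - [0.65, 0.08, 0]
    - [0.8, 0.1, 0]
    - [0.93, 0.1, 0]
    - [1, 0.1, 0]
  rotation:
    - [0, 0, 0]
    - [0, 0, 0]
    - [0, 0, 0]
    - [0, 0, 0]
    - [0, 0, 0]
    - [0, 0, 0]
    - [0, 0, 0]
    - [0, 0, 0]

```text
clock: 13.45
eef_pos: [0.5344, 0.2827, 0.1998]
tool_rot: [0.631, 0.776, -0.001, -0.001]
ft_force: [0.0, -1.2, -1.0]
grip_width: 0.0288
grasp_force: 61.7
```

```bash
python3 - <<'E'
from g import *
go(np.array([.54,.375,.092]),rot(PSI+np.pi/2))
E
```

```text
slide [0.357 0.098 0.431] rot [-0.006  0.002  0.004] at [0.5344 0.2827 0.1998] t 13.45 f [ 0.  -1.2 -1. ] w 0.028775498431451614
```

Emit:
drive_tool:
  slide:
    - [0.12, 0.03, 0]
    - [0.24, 0.06, 0]
    - [0.35, 0.1, 0]
    - [0.35, 0.1, 0.12]
    - [0.35, 0.1, 0.24]
    - [0.35, 0.1, 0.34]
    - [0.35, 0.1, 0.4]
    - [0.35, 0.1, 0.43]
  rotation:
    - [0, 0, 0]
    - [0, 0, 0]
    - [0, 0, 0]
    - [0, 0, 0]
    - [0, 0, 0]
    - [0, 0, 0]
    - [0, 0, 0]
    - [0, 0, 0]

```text
clock: 14.45
eef_pos: [0.5422, 0.3717, 0.0926]
tool_rot: [0.632, 0.775, -0.001, -0.0]
ft_force: [-0.4, -0.2, -0.8]
grip_width: 0.0292
grasp_force: 39.3
```

```bash
python3 - <<'E'
from g import *
s=cam('scene');save(s,'pl2.png',(120,120,320,350),2)
go(np.array([.54,.375,.09]),rot(PSI+np.pi/2))
E
```

```text
slide [ 0.015 -0.006  0.009] rot [-0.004  0.002  0.   ] at [0.5422 0.3717 0.0923] t 14.5 f [ 0.1  0.1 -2.7] w 0.028951006353738352
```

View pics/pl2.png

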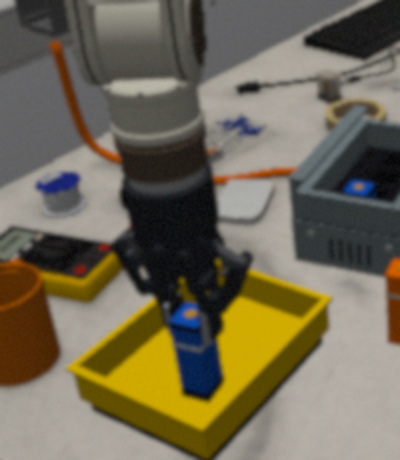

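The cell hangs in the tray near (200,350), tilted slightly with the grip slackening. Lower a little and release.

Emit:
drive_tool:
  slide:
    - [0, 0, 0.003]
    - [0, 0, 0.006]
    - [0, 0, 0.01]
    - [0, 0, 0.01]
    - [0, 0, 0.01]
    - [0, 0, 0.01]
    - [0, 0, 0.01]
    - [0, 0, 0.01]
  rotation:
    - [0, 0, 0]
    - [0, 0, 0]
    - [0, 0, 0]
    - [0, 0, 0]
    - [0, 0, 0]
    - [0, 0, 0]
    - [0, 0, 0]
    - [0, 0, 0]

```text
clock: 15.5
eef_pos: [0.5426, 0.3724, 0.0913]
tool_rot: [0.632, 0.775, -0.0, -0.0]
ft_force: [0.2, 0.7, -1.5]
grip_width: 0.0293
grasp_force: 65.2
```

Emit:
drive_tool:
  slide:
    - [0, 0, 0]
    - [0, 0, 0]
    - [0, 0, 0]
    - [0, 0, -0.1]
    - [0, 0, -0.2]
    - [0, 0, -0.3]
    - [0, 0, -0.4]
    - [0, 0, -0.45]
  rotation:
    - [0, 0, 0]
    - [0, 0, 0]
    - [0, 0, 0]
    - [0, 0, 0]
    - [0, 0, 0]
    - [0, 0, 0]
    - [0, 0, 0]
    - [0, 0, 0]
  gripper: 0.65

```text
clock: 16.5
eef_pos: [0.5432, 0.3728, 0.2058]
tool_rot: [0.632, 0.775, 0.001, 0.0]
ft_force: [0.0, 0.7, -0.2]
grip_width: 0.0553
grasp_force: 0.0
```

```bash
python3 - <<'E'
from g import *
go(U(0,69,190),rot(PSI+np.pi/2))
E
```

```text
slide [-1.168 -0.206  0.061] rot [ 0.005 -0.002  0.001] at [0.5432 0.3728 0.2058] t 16.5 f [ 0.   0.7 -0.2] w 0.05531070562274183
```

Emit:
drive_tool:
  slide:
    - [-0.15, -0.03, 0]
    - [-0.3, -0.06, 0]
    - [-0.45, -0.1, 0]
    - [-0.6, -0.14, 0]
    - [-0.75, -0.18, 0]
    - [-0.9, -0.2, 0]
    - [-1, -0.206, 0]
    - [-1, -0.206, 0]
  rotation:
    - [0, 0, 0]
    - [0, 0, 0]
    - [0, 0, 0]
    - [0, 0, 0]
    - [0, 0, 0]
    - [0, 0, 0]
    - [0, 0, 0]
    - [0, 0, 0]

```text
clock: 17.5
eef_pos: [0.5425, 0.1155, 0.2035]
tool_rot: [0.633, 0.774, -0.0, -0.0]
ft_force: [-1.4, 0.2, 0.6]
grip_width: 0.0553
grasp_force: 0.0
```

```bash
python3 - <<'E'
from g import *
go(U(0,69,70.5),rot(PSI+np.pi/2))
E
```

```text
slide [-0.16   0.006  0.532] rot [-0.001  0.    -0.005] at [0.5425 0.1155 0.2035] t 17.5 f [-1.4  0.2  0.6] w 0.05530982911875924
```

Emit:
drive_tool:
  slide:
    - [-0.08, 0, 0]
    - [-0.163, 0.006, 0]
    - [-0.163, 0.006, 0.05]
    - [-0.163, 0.006, 0.15]
    - [-0.163, 0.006, 0.2]
    - [-0.163, 0.006, 0.2]
    - [-0.163, 0.006, 0.2]
    - [-0.163, 0.006, 0.2]
  rotation:
    - [0, 0, 0]
    - [0, 0, 0]
    - [0, 0, 0]
    - [0, 0, 0]
    - [0, 0, 0]
    - [0, 0, 0]
    - [0, 0, 0]
    - [0, 0, 0]

```text
clock: 18.5
eef_pos: [0.5529, 0.0778, 0.1548]
tool_rot: [0.632, 0.775, 0.001, 0.001]
ft_force: [-0.7, 1.1, -0.1]
grip_width: 0.0556
grasp_force: 0.0
```

```bash
python3 - <<'E'
from g import *
go(U(0,69,70.5),rot(PSI+np.pi/2))
E
```

```text
slide [-0.004 -0.006  0.337] rot [0.004 0.    0.001] at [0.5529 0.0778 0.1548] t 18.5 f [-0.7  1.1 -0.1] w 0.05555573082069499
```

Emit:
drive_tool:
  slide:
    - [-0.004, -0.005, 0.06]
    - [-0.004, -0.005, 0.12]
    - [-0.004, -0.005, 0.18]
    - [-0.004, -0.005, 0.23]
    - [-0.004, -0.005, 0.28]
    - [-0.004, -0.005, 0.32]
    - [-0.004, -0.005, 0.335]
    - [-0.004, -0.005, 0.335]
  rotation:
    - [0, 0, 0]
    - [0, 0, 0]
    - [0, 0, 0]
    - [0, 0, 0]
    - [0, 0, 0]
    - [0, 0, 0]
    - [0, 0, 0]
    - [0, 0, 0]

```text
clock: 19.5
eef_pos: [0.5512, 0.0763, 0.0699]
tool_rot: [0.632, 0.775, -0.0, -0.0]
ft_force: [0.1, 0.1, -0.3]
grip_width: 0.0556
grasp_force: 0.0
```

Emit:
drive_tool:
  slide:
    - [0, 0, 0]
    - [0, 0, 0]
    - [0, 0, 0]
    - [0, 0, 0]
    - [0, 0, 0]
    - [0, 0, 0]
    - [0, 0, 0]
    - [0, 0, 0]
  rotation:
    - [0, 0, 0]
    - [0, 0, 0]
    - [0, 0, 0]
    - [0, 0, 0]
    - [0, 0, 0]
    - [0, 0, 0]
    - [0, 0, 0]
    - [0, 0, 0]
  gripper: 0.1

```text
clock: 20.5
eef_pos: [0.5521, 0.0764, 0.0708]
tool_rot: [0.632, 0.775, 0.001, 0.001]
ft_force: [1.5, -0.2, 5.7]
grip_width: 0.0292
grasp_force: 60.3
```

Emit:
drive_tool:
  slide:
    - [0, 0, -0.06]
    - [0, 0, -0.13]
    - [0, 0, -0.2]
    - [0, 0, -0.27]
    - [0, 0, -0.34]
    - [0, 0, -0.42]
    - [0, 0, -0.5]
    - [0, 0, -0.54]
  rotation:
    - [0, 0, 0]
    - [0, 0, 0]
    - [0, 0, 0]
    - [0, 0, 0]
    - [0, 0, 0]
    - [0, 0, 0]
    - [0, 0, 0]
    - [0, 0, 0]

```text
clock: 21.5
eef_pos: [0.5503, 0.0762, 0.2048]
tool_rot: [0.632, 0.775, -0.001, -0.001]
ft_force: [0.4, 0.7, -1.8]
grip_width: 0.0291
grasp_force: 62.3
```

```bash
python3 - <<'E'
from g import *
s=cam('scene');c=cam('top')
a=s['image'][120:350,120:320];b=c['image'][130:250,130:380]
im=np.zeros((480,800,3),np.uint8);im[:460,:400]=cv2.resize(a,None,fx=2,fy=2);im[:192,400:]=cv2.resize(b,(400,192));cv2.imwrite('pics/mid.png',im[...,::-1])
go(np.array([.54,.29,.094]),rot(PSI+np.pi/2))
E
```

```text
slide [0.846 0.13  0.445] rot [-0.001 -0.     0.001] at [0.551  0.0763 0.2052] t 21.6 f [ 0.1 -0.1 -2.8] w 0.029262161345909327
```

View pics/mid.png

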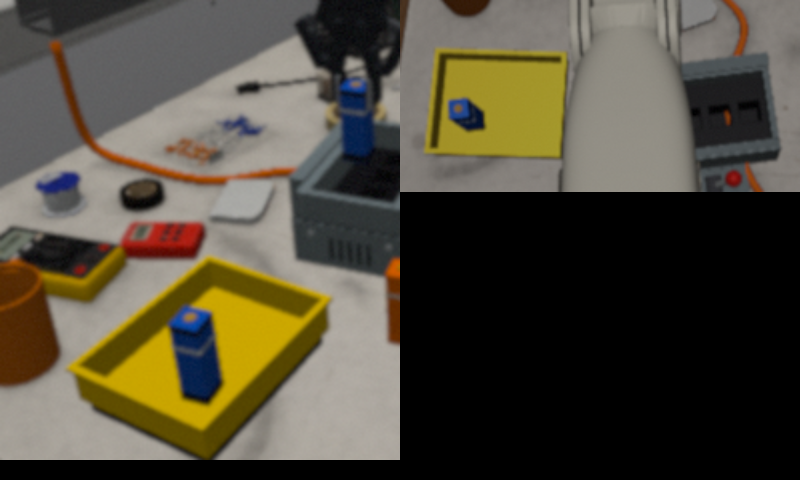

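Cell 2 stands in the tray at (195,355) and cell 3 is held clear of the well at (357,115). Placing cell 3.

Emit:
drive_tool:
  slide:
    - [0.15, 0.02, 0]
    - [0.3, 0.05, 0]
    - [0.45, 0.08, 0]
    - [0.6, 0.11, 0]
    - [0.75, 0.13, 0]
    - [0.84, 0.13, 0]
    - [0.84, 0.13, 0]
    - [0.84, 0.13, 0.1]
  rotation:
    - [0, 0, 0]
    - [0, 0, 0]
    - [0, 0, 0]
    - [0, 0, 0]
    - [0, 0, 0]
    - [0, 0, 0]
    - [0, 0, 0]
    - [0, 0, 0]

```text
clock: 22.6
eef_pos: [0.542, 0.2885, 0.1816]
tool_rot: [0.632, 0.775, 0.002, 0.001]
ft_force: [0.5, 1.4, -2.4]
grip_width: 0.029
grasp_force: 62.3
```

Emit:
drive_tool:
  slide:
    - [0, 0, 0.05]
    - [0, 0, 0.12]
    - [0, 0, 0.19]
    - [0, 0, 0.26]
    - [0, 0, 0.31]
    - [0, 0, 0.34]
    - [0, 0, 0.355]
    - [0, 0, 0.36]
  rotation:
    - [0, 0, 0]
    - [0, 0, 0]
    - [0, 0, 0]
    - [0, 0, 0]
    - [0, 0, 0]
    - [0, 0, 0]
    - [0, 0, 0]
    - [0, 0, 0]

```text
clock: 23.6
eef_pos: [0.5409, 0.2886, 0.0903]
tool_rot: [0.632, 0.775, 0.0, 0.0]
ft_force: [-0.4, -0.5, -1.2]
grip_width: 0.0293
grasp_force: 62.1
```

Emit:
drive_tool:
  slide:
    - [0, 0, 0.003]
    - [0, 0, 0.006]
    - [0, 0, 0.008]
    - [0, 0, 0.009]
    - [0, 0, 0.009]
    - [0, 0, 0.009]
    - [0, 0, 0.009]
    - [0, 0, 0.009]
  rotation:
    - [0, 0, 0]
    - [0, 0, 0]
    - [0, 0, 0]
    - [0, 0, 0]
    - [0, 0, 0]
    - [0, 0, 0]
    - [0, 0, 0]
    - [0, 0, 0]

```text
clock: 24.6
eef_pos: [0.5407, 0.2886, 0.0879]
tool_rot: [0.632, 0.775, 0.0, 0.0]
ft_force: [-0.6, -1.3, -1.2]
grip_width: 0.0288
grasp_force: 62.3
```

Emit:
drive_tool:
  slide:
    - [0, 0, 0]
    - [0, 0, 0]
    - [0, 0, 0]
    - [0, 0, -0.1]
    - [0, 0, -0.2]
    - [0, 0, -0.3]
    - [0, 0, -0.4]
    - [0, 0, -0.5]
  rotation:
    - [0, 0, 0]
    - [0, 0, 0]
    - [0, 0, 0]
    - [0, 0, 0]
    - [0, 0, 0]
    - [0, 0, 0]
    - [0, 0, 0]
    - [0, 0, 0]
  gripper: 0.65

```text
clock: 25.6
eef_pos: [0.5407, 0.2885, 0.2138]
tool_rot: [0.632, 0.775, 0.0, 0.0]
ft_force: [-0.0, 1.1, -1.0]
grip_width: 0.0557
grasp_force: 0.0
```

```bash
cat > cov.py <<'E'
from g import *
from m2 import *
def cover(c):
    P=cloud(c);z=P[...,2];H,S,V=HSV(c['image'])
    m=box(380,150,560,280)&(S<75)&(z>.016)&(z<.03)
    m=cv2.morphologyEx(m.astype(np.uint8),cv2.MORPH_OPEN,np.ones((3,3)))
    n,l,st,ce=cv2.connectedComponentsWithStats(m);i=1+st[1:,4].argmax()
    w=ray_plane(c,np.argwhere(l==i)[:,::-1],.024)
    print('plate',cv2.minAreaRect((w[:,:2]*1000).astype(np.float32)))
    b=box(400,180,530,250)&(z>.045)&(z<.08);q=P[b][:,:2]*1000
    print('bar',cv2.minAreaRect(q.astype(np.float32)),np.median(P[b][:,2]),b.sum())
    d=np.cov(q.T);e,vv=np.linalg.eigh(d);print('bar mean',q.mean(0),'yaw',np.arctan2(-vv[0,1]*np.sign(vv[1,1]),abs(vv[1,1])))
E
python3 - <<'E'
from cov import *
c=cam('top');cover(c);save(c,'top2.png',(120,120,540,290),1.8)
go(np.array([.575,-.333,.2]),rot(.13+np.pi/2))
E
```

```text
plate ((575.666748046875, -333.5864562988281), (131.61654663085938, 207.42051696777344), 7.064444541931152)
bar ((575.3607177734375, -333.7426452636719), (15.955083847045898, 81.1173095703125), 6.9628586769104) 0.055134709887209254 208
bar mean [ 574.26605642 -332.65944608] yaw 0.12990430724092208
slide [-2.465 -0.374  0.064] rot [ 0.013 -0.004  0.146] at [0.5422 0.2894 0.2178] t 25.65 f [0.3 1.1 2.1] w 0.05553795410576411
```

View pics/top2.png

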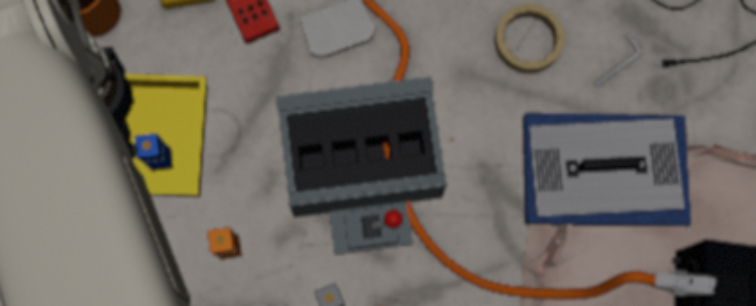

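Emit:
drive_tool:
  slide:
    - [-0.15, 0, 0]
    - [-0.3, 0, 0]
    - [-0.5, -0.1, 0]
    - [-0.7, -0.15, 0]
    - [-0.85, -0.2, 0]
    - [-1, -0.25, 0]
    - [-1, -0.25, 0]
    - [-1, -0.25, 0]
  rotation:
    - [0, 0, 0]
    - [0, 0, 0.02]
    - [0, 0, 0.04]
    - [0, 0, 0.06]
    - [0, 0, 0.08]
    - [0, 0, 0.1]
    - [0, 0, 0.14]
    - [0, 0, 0.14]

```text
clock: 26.65
eef_pos: [0.5299, 0.0312, 0.2126]
tool_rot: [0.659, 0.752, 0.0, -0.0]
ft_force: [-0.3, 0.4, 0.0]
grip_width: 0.0554
grasp_force: 0.0
```

Emit:
drive_tool:
  slide:
    - [-0.15, 0, 0]
    - [-0.3, 0, 0]
    - [-0.5, 0, 0]
    - [-0.7, 0, 0]
    - [-0.85, 0, 0]
    - [-1, 0, 0]
    - [-1, 0, 0]
    - [-1, 0, 0]
  rotation:
    - [0, 0, 0]
    - [0, 0, 0]
    - [0, 0, 0]
    - [0, 0, 0]
    - [0, 0, 0]
    - [0, 0, 0]
    - [0, 0, 0]
    - [0, 0, 0]

```text
clock: 27.65
eef_pos: [0.5633, -0.2154, 0.2123]
tool_rot: [0.658, 0.753, 0.0, -0.001]
ft_force: [0.5, 0.1, 0.5]
grip_width: 0.0557
grasp_force: 0.0
```

```bash
python3 - <<'E'
from cov import *
go(np.array([.5755,-.3335,.12]),rot(.125+np.pi/2))
E
```

```text
slide [-0.475 -0.015  0.369] rot [-0.001 -0.002  0.019] at [ 0.5633 -0.2154  0.2123] t 27.65 f [0.5 0.1 0.5] w 0.05572560546832702
```

Emit:
drive_tool:
  slide:
    - [-0.15, 0, 0]
    - [-0.3, -0.01, 0]
    - [-0.45, -0.015, 0]
    - [-0.475, -0.015, 0.1]
    - [-0.475, -0.015, 0.2]
    - [-0.475, -0.015, 0.3]
    - [-0.475, -0.015, 0.37]
    - [-0.475, -0.015, 0.37]
  rotation:
    - [0, 0, 0]
    - [0, 0, 0.01]
    - [0, 0, 0.02]
    - [0, 0, 0.02]
    - [0, 0, 0.02]
    - [0, 0, 0.02]
    - [0, 0, 0.02]
    - [0, 0, 0.02]

```text
clock: 28.65
eef_pos: [0.5745, -0.3323, 0.1185]
tool_rot: [0.661, 0.75, -0.0, -0.002]
ft_force: [0.9, -0.1, 0.7]
grip_width: 0.0558
grasp_force: 0.0
```

```bash
python3 - <<'E'
from cov import *
s=cam('scene');save(s,'cg.png',(280,110,440,240),4)
c=cam('top');cover(c)
go(np.array([.5755,-.3335,.031]),rot(.125+np.pi/2))
E
```

```text
plate ((571.3819580078125, -298.8038330078125), (131.2346954345703, 137.51370239257812), 7.308071613311768)
bar ((573.73681640625, -319.1350402832031), (15.220151901245117, 50.944637298583984), 9.351812362670898) 0.05513825253732163 119
bar mean [ 572.74299944 -316.27714267] yaw 0.16766952383258188
slide [ 0.001 -0.001  0.36 ] rot [ 0.001  0.    -0.   ] at [ 0.5758 -0.3338  0.121 ] t 28.75 f [-0.1  1.2  0.1] w 0.05558138037726895
```

View pics/cg.png

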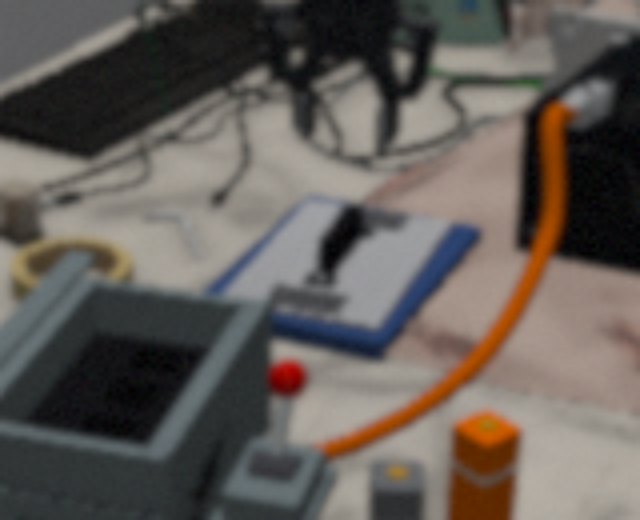

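The cover is still where it was; bar at (340,245), with the fingers above at (300,130)/(385,135). Descend and grip.

Emit:
drive_tool:
  slide:
    - [0, 0, 0.06]
    - [0, 0, 0.12]
    - [0, 0, 0.18]
    - [0, 0, 0.24]
    - [0, 0, 0.29]
    - [0, 0, 0.33]
    - [0, 0, 0.35]
    - [0, 0, 0.355]
  rotation:
    - [0, 0, 0]
    - [0, 0, 0]
    - [0, 0, 0]
    - [0, 0, 0]
    - [0, 0, 0]
    - [0, 0, 0]
    - [0, 0, 0]
    - [0, 0, 0]

```text
clock: 29.75
eef_pos: [0.575, -0.3349, 0.0314]
tool_rot: [0.662, 0.749, -0.0, -0.0]
ft_force: [-0.3, 0.6, 0.0]
grip_width: 0.0555
grasp_force: 0.0
```

Emit:
drive_tool:
  slide:
    - [0, 0, 0]
    - [0, 0, 0]
    - [0, 0, 0]
    - [0, 0, 0]
    - [0, 0, 0]
    - [0, 0, 0]
    - [0, 0, 0]
    - [0, 0, 0]
  rotation:
    - [0, 0, 0]
    - [0, 0, 0]
    - [0, 0, 0]
    - [0, 0, 0]
    - [0, 0, 0]
    - [0, 0, 0]
    - [0, 0, 0]
    - [0, 0, 0]
  gripper: 0

```text
clock: 30.75
eef_pos: [0.5756, -0.3351, 0.0324]
tool_rot: [0.662, 0.749, 0.0, 0.001]
ft_force: [-0.5, 0.6, 5.5]
grip_width: 0.0128
grasp_force: 61.6
```

```bash
python3 - <<'E'
from cov import *
cover(cam('top'))
go(U(-60,-320,230),rot(PSI+np.pi/2))
E
```

```text
plate ((569.84130859375, -286.48297119140625), (131.64791870117188, 112.48816680908203), 7.054482460021973)
bar ((573.5053100585938, -313.71722412109375), (19.41044044494629, 41.97890853881836), 22.469314575195312) 0.05522765589173262 105
bar mean [ 573.60957903 -312.45511708] yaw 0.3519771804286085
slide [ 0.075 -0.007 -0.791] rot [ 0.002  0.002 -0.159] at [ 0.5756 -0.3351  0.0323] t 30.8 f [0.3 0.1 5.4] w 0.012781483931314563
```

Emit:
drive_tool:
  slide:
    - [0, 0, -0.08]
    - [0, 0, -0.18]
    - [0, 0, -0.3]
    - [0, 0, -0.42]
    - [0, 0, -0.54]
    - [0, 0, -0.66]
    - [0, 0, -0.76]
    - [0, 0, -0.79]
  rotation:
    - [0, 0, 0]
    - [0, 0, 0]
    - [0, 0, 0]
    - [0, 0, 0]
    - [0, 0, -0.04]
    - [0, 0, -0.08]
    - [0, 0, -0.12]
    - [0, 0, -0.16]

```text
clock: 31.8
eef_pos: [0.5751, -0.3351, 0.2293]
tool_rot: [0.632, 0.775, -0.0, 0.0]
ft_force: [-0.2, -0.2, -3.0]
grip_width: 0.0127
grasp_force: 60.8
```

```bash
python3 - <<'E'
from cov import *
go(U(-40,0,225),rot(PSI+np.pi/2))
E
```

```text
slide [1.355 0.081 0.017] rot [0.    0.001 0.003] at [ 0.5751 -0.3351  0.2293] t 31.8 f [-0.2 -0.2 -3. ] w 0.012720047520474934
```

Emit:
drive_tool:
  slide:
    - [0.08, 0, 0]
    - [0.2, 0, 0]
    - [0.34, 0, 0]
    - [0.48, 0, 0]
    - [0.62, 0.01, 0]
    - [0.76, 0.02, 0]
    - [0.88, 0.03, 0]
    - [0.95, 0.04, 0]
  rotation:
    - [0, 0, 0]
    - [0, 0, 0]
    - [0, 0, 0]
    - [0, 0, 0]
    - [0, 0, 0]
    - [0, 0, 0]
    - [0, 0, 0]
    - [0, 0, 0]

```text
clock: 32.8
eef_pos: [0.5357, -0.0988, 0.2274]
tool_rot: [0.631, 0.776, -0.001, -0.001]
ft_force: [-0.2, -0.5, -3.7]
grip_width: 0.0127
grasp_force: 60.6
```

Emit:
drive_tool:
  slide:
    - [0.06, 0, 0]
    - [0.14, 0.01, 0]
    - [0.22, 0.02, 0]
    - [0.3, 0.03, 0]
    - [0.36, 0.04, 0]
    - [0.4, 0.04, 0]
    - [0.4, 0.04, 0]
    - [0.4, 0.04, 0]
  rotation:
    - [0, 0, 0]
    - [0, 0, 0]
    - [0, 0, 0]
    - [0, 0, 0]
    - [0.1, 0, 0]
    - [0.2, 0, 0]
    - [0.3, 0, 0]
    - [0.4, 0, 0]

```text
clock: 33.8
eef_pos: [0.5269, 0.0006, 0.2292]
tool_rot: [0.628, 0.771, -0.078, -0.063]
ft_force: [1.1, 0.4, -3.2]
grip_width: 0.013
grasp_force: 60.7
```

```bash
python3 - <<'E'
from cov import *
s=cam('scene');c=cam('top')
im=np.vstack([cv2.resize(s['image'][100:270,240:420],(566,300))[:, :], cv2.resize(c['image'][140:270,220:400],(566,300))[:, :]])
cv2.imwrite('pics/ti.png',im[...,::-1]);np.savez('ti.npz',P=cloud(c),im=c['image'],Ps=cloud(s),ims=s['image'])
ty=U(0,1000,0)-U(0,0,0);go(U(-25,0,140),rot(PSI+np.pi/2,.2,ty))
E
```

```text
slide [0.002 0.125 0.334] rot [-0.001  0.     0.002] at [0.5275 0.0006 0.2282] t 33.9 f [-0.3 -0.5 -3.6] w 0.012742223857438674
```

View pics/ti.png

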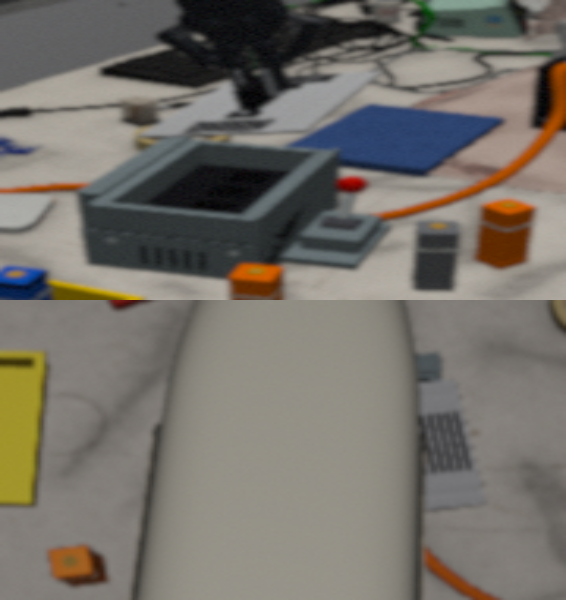

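The cover is tilted in the grip over the unit, with its back edge toward the lip. I measure its position in the tool frame from the depth points.

```bash
python3 - <<'E'
from cov import *
d=np.load('ti.npz');o=bot.get_obs();r=R.from_quat(o['tool_rot'])
for n,i in(('Ps','ims'),('P','im')):
    P,im=d[n],d[i];Q=r.inv().apply(P.reshape(-1,3)-o['eef_pos']).reshape(P.shape)*1000
    H,S,V=HSV(im)
    m=(abs(Q[...,2]-9)<8)&(abs(Q[...,0])<125)&(abs(Q[...,1])<85)&(S<60)&(P[...,2]<.35)
    q=Q[m];
    A=np.c_[q[:,:2],np.ones(len(q))];k=np.linalg.lstsq(A,q[:,2],rcond=None)[0]
    print(n,len(q),'plane',k.round(4),'pct',np.percentile(q,[0.5,2,98,99.5],axis=0).round(1).tolist())
    for a in(-95,-75,60,80,95):
        t=q[abs(q[:,0]-a)<6]
        if len(t)>5:print(a,'y',t[:,1].min().round(1),t[:,1].max().round(1))
E
```

```text
Ps 1428 plane [ 1.1000e-03 -2.9000e-03  7.5057e+00] pct [[-94.1, -65.4, 2.2], [-88.2, -64.5, 4.3], [106.2, 59.6, 10.2], [107.5, 61.7, 11.0]]
-95 y -64.6 13.0
-75 y -65.0 58.7
60 y -64.8 62.6
80 y -65.4 60.3
95 y -65.8 60.2
P 846 plane [-1.150e-02  6.000e-03  7.726e+00] pct [[-100.7, -64.2, 3.6], [-99.8, -62.7, 4.8], [-63.8, 60.8, 12.5], [-61.4, 62.6, 14.1]]
-95 y -64.3 62.6
-75 y -64.5 63.4
```

```bash
python3 - <<'E'
from cov import *
ty=U(0,1000,0)-U(0,0,0);go(U(-25,-2.2,129.5),rot(PSI+np.pi/2,.2,ty))
E
```

```text
slide [-0.007  0.134  0.376] rot [-0.001  0.     0.002] at [0.5275 0.0006 0.2282] t 33.9 f [-0.3 -0.5 -3.6] w 0.012742223857438674
```

Emit:
drive_tool:
  slide:
    - [-0.002, 0.03, 0.06]
    - [-0.004, 0.06, 0.14]
    - [-0.006, 0.09, 0.22]
    - [-0.007, 0.11, 0.28]
    - [-0.007, 0.125, 0.33]
    - [-0.007, 0.134, 0.36]
    - [-0.007, 0.134, 0.375]
    - [-0.007, 0.134, 0.375]
  rotation:
    - [0, 0, 0]
    - [0, 0, 0]
    - [0, 0, 0]
    - [0, 0, 0]
    - [0, 0, 0]
    - [0, 0, 0]
    - [0, 0, 0]
    - [0, 0, 0]

```text
clock: 34.9
eef_pos: [0.5409, 0.0008, 0.1307]
tool_rot: [0.629, 0.771, -0.077, -0.063]
ft_force: [0.7, -0.2, -2.7]
grip_width: 0.0128
grasp_force: 60.7
```

```bash
python3 - <<'E'
from cov import *
s=cam('scene');c=cam('top');save(s,'ins.png',(250,130,400,260),5)
o=bot.get_obs();r=R.from_quat(o['tool_rot'])
C,S_=np.cos(PSI),np.sin(PSI)
for cc in(s,c):
    P=cloud(cc);Q=r.inv().apply(P.reshape(-1,3)-o['eef_pos']).reshape(P.shape)*1000
    H,S,V=HSV(cc['image']);m=(abs(Q[...,2]-9)<4)&(abs(Q[...,0])<125)&(abs(Q[...,1])<85)&(V>105)&(S<60)
    q=Q[m];w=P[m]*1000-np.r_[U0,0]*1000;ux=w[:,0]*C+w[:,1]*S_;uy=-w[:,0]*S_+w[:,1]*C
    print(len(q),np.percentile(q,[1,99],axis=0).round(1).tolist(),'unit x',np.percentile(ux,[1,99]).round(1),'y',np.percentile(uy,[1,99]).round(1),'z',np.percentile(w[:,2],[1,99]).round(1))
ty=U(0,1000,0)-U(0,0,0);go(U(2.8,-2.2,128.5),rot(PSI+np.pi/2,.2,ty))
E
```

```text
1123 [[-93.7, -63.7, 7.0], [105.1, 62.0, 10.8]] unit x [-89.8  33.4] y [-96.7 102.2] z [109.1 135.5]
365 [[-100.3, -64.3, 5.2], [-64.2, 61.9, 12.6]] unit x [-90.   33.6] y [-103.2  -67.2] z [107.7 137.3]
slide [ 0.003  0.113 -0.012] rot [0.002 0.001 0.001] at [0.5412 0.0008 0.1311] t 35.0 f [-0.1 -0.1 -3.4] w 0.013104959924738055
```

View pics/ins.png

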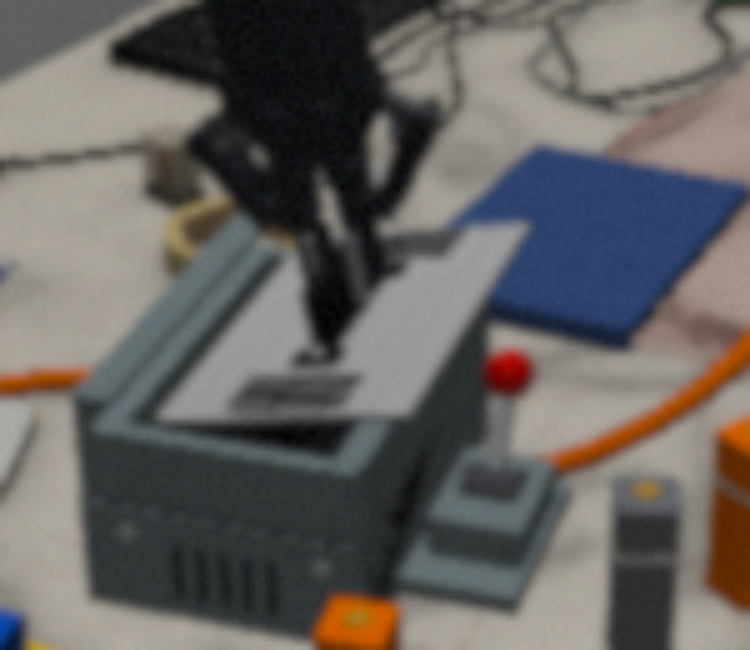

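Cover is centred in y (−103 to 102), with its back edge at x≈34, ahead of the lip. Now sliding it under the lip.

Emit:
drive_tool:
  slide:
    - [0.003, 0.002, 0.01]
    - [0.003, 0.02, 0.006]
    - [0.003, 0.04, 0.002]
    - [0.003, 0.06, -0.002]
    - [0.003, 0.08, -0.006]
    - [0.003, 0.1, -0.01]
    - [0.003, 0.113, -0.012]
    - [0.003, 0.113, -0.012]
  rotation:
    - [0, 0, 0]
    - [0, 0, 0]
    - [0, 0, 0]
    - [0, 0, 0]
    - [0, 0, 0]
    - [0, 0, 0]
    - [0, 0, 0]
    - [0, 0, 0]

```text
clock: 36.0
eef_pos: [0.5686, 0.0074, 0.1277]
tool_rot: [0.629, 0.771, -0.077, -0.063]
ft_force: [-0.6, 0.3, -3.1]
grip_width: 0.013
grasp_force: 60.6
```

```bash
cat > cm.py <<'E'
from cov import *
def cm(s):
    o=bot.get_obs();r=R.from_quat(o['tool_rot'])
    P=cloud(s);Q=r.inv().apply(P.reshape(-1,3)-o['eef_pos']).reshape(P.shape)*1000
    H,S,V=HSV(s['image']);m=(abs(Q[...,2]-9)<5)&(abs(Q[...,0])<125)&(abs(Q[...,1])<85)&(V>105)&(S<60)
    w=P[m]*1000-np.r_[U0,0]*1000;C,Z=np.cos(PSI),np.sin(PSI);ux=w[:,0]*C+w[:,1]*Z;uy=-w[:,0]*Z+w[:,1]*C
    k=np.linalg.lstsq(np.c_[ux,uy,np.ones(len(ux))],w[:,2],rcond=None)[0]
    print(len(w),'plane',k.round(4),'x',np.percentile(ux,[1,99]).round(1),'y',np.percentile(uy,[1,99]).round(1),'z',np.percentile(w[:,2],[1,99]).round(1))
E
python3 - <<'E'
from cm import *
cm(cam('scene'));cm(cam('top'))
ty=U(0,1000,0)-U(0,0,0);go(U(2.8,-2.2,127.5),rot(PSI+np.pi/2,.2,ty))
E
```

```text
1085 plane [-2.02100e-01  2.00000e-03  1.19536e+02] x [-61.5  60.3] y [-95.7 103.6] z [106.8 132.4]
341 plane [-2.06600e-01  9.10000e-03  1.19967e+02] x [-60.3  56.3] y [-102.6  -65.3] z [105.1 133.9]
slide [-0.     0.002  0.001] rot [-0.001  0.     0.001] at [0.5682 0.0073 0.1278] t 36.1 f [ 0.   0.7 -2.5] w 0.012733419238150764
```

Edge is under the lip (x≈62, z≈103, tilt 0.2, no contact). Now seat it back slightly and begin rotating down about the back edge.

Emit:
drive_tool:
  slide:
    - [0, 0.004, 0.002]
    - [0, 0.008, 0.0045]
    - [0, 0.008, 0.0045]
    - [0, 0.007, 0.012]
    - [0, 0.0067, 0.019]
    - [0, 0.006, 0.027]
    - [0, 0.0057, 0.034]
    - [0, 0.0057, 0.034]
  rotation:
    - [0, 0, 0]
    - [0, 0, 0]
    - [0, 0, 0]
    - [-0.05, 0, 0]
    - [-0.1, 0, 0]
    - [-0.15, 0, 0]
    - [-0.2, 0, 0]
    - [-0.2, 0, 0]

```text
clock: 37.1
eef_pos: [0.5675, 0.0071, 0.1194]
tool_rot: [0.631, 0.774, -0.039, -0.032]
ft_force: [-0.5, -0.6, -3.1]
grip_width: 0.0128
grasp_force: 60.6
```

```bash
python3 - <<'E'
from cm import *
cm(cam('scene'));cm(cam('top'))
ty=U(0,1000,0)-U(0,0,0);go(U(1,-2.5,113),rot(PSI+np.pi/2))
E
```

```text
1277 plane [-9.940000e-02  1.600000e-03  1.109167e+02] x [-63.7  62.5] y [-94.7 103.6] z [103.8 118.2]
331 plane [-1.039000e-01  1.000000e-03  1.108844e+02] x [-61.8  57.3] y [-102.8   99.8] z [101.7 120.5]
slide [-0.001 -0.002  0.026] rot [-0.2    0.     0.001] at [0.5681 0.0072 0.1194] t 37.2 f [-0.4 -0.6 -2.6] w 0.013190819323739673
```

Emit:
drive_tool:
  slide:
    - [0, -0.0005, 0.003]
    - [0, -0.001, 0.007]
    - [0, -0.001, 0.011]
    - [0, -0.0015, 0.015]
    - [0, -0.002, 0.019]
    - [0, -0.002, 0.023]
    - [0, -0.002, 0.026]
    - [0, -0.002, 0.026]
  rotation:
    - [-0.025, 0, 0]
    - [-0.05, 0, 0]
    - [-0.08, 0, 0]
    - [-0.11, 0, 0]
    - [-0.14, 0, 0]
    - [-0.17, 0, 0]
    - [-0.2, 0, 0]
    - [-0.2, 0, 0]

```text
clock: 38.2
eef_pos: [0.5666, 0.0069, 0.1128]
tool_rot: [0.632, 0.775, 0.0, -0.0]
ft_force: [0.8, -0.5, -3.2]
grip_width: 0.0128
grasp_force: 60.6
```

```bash
python3 - <<'E'
from cm import *
cm(cam('scene'));cm(cam('top'))
ty=U(0,1000,0)-U(0,0,0);go(U(1,-2.5,112),rot(PSI+np.pi/2))
E
```

```text
1404 plane [8.000000e-04 6.000000e-04 1.042514e+02] x [-63.6  62.6] y [-96.5 103.9] z [101.7 106.9]
435 plane [-1.000000e-03 -5.000000e-04  1.040586e+02] x [-62.   57.8] y [-103.3  102.9] z [ 99.7 108.5]
slide [-0.001 -0.     0.004] rot [0.    0.    0.001] at [0.567  0.007  0.1129] t 38.3 f [ 0.1  0.8 -2.8] w 0.012869167222370614
```

Emit:
drive_tool:
  slide:
    - [0, 0, 0.002]
    - [0, 0, 0.004]
    - [0, 0, 0.004]
    - [0, 0, 0.004]
    - [0, 0, 0.004]
    - [0, 0, 0.004]
    - [0, 0, 0.004]
    - [0, 0, 0.004]
  rotation:
    - [0, 0, 0]
    - [0, 0, 0]
    - [0, 0, 0]
    - [0, 0, 0]
    - [0, 0, 0]
    - [0, 0, 0]
    - [0, 0, 0]
    - [0, 0, 0]

```text
clock: 39.3
eef_pos: [0.5672, 0.007, 0.1123]
tool_rot: [0.632, 0.775, 0.0, 0.0]
ft_force: [-1.7, 0.3, 4.7]
grip_width: 0.0126
grasp_force: 61.7
```

Emit:
drive_tool:
  slide:
    - [0, 0, 0]
    - [0, 0, 0]
    - [0, 0, 0]
    - [0, 0, 0]
    - [0, 0, -0.1]
    - [0, 0, -0.2]
    - [0, 0, -0.35]
    - [0, 0, -0.5]
  rotation:
    - [0, 0, 0]
    - [0, 0, 0]
    - [0, 0, 0]
    - [0, 0, 0]
    - [0, 0, 0]
    - [0, 0, 0]
    - [0, 0, 0]
    - [0, 0, 0]
  gripper: 0.65

```text
clock: 40.3
eef_pos: [0.5668, 0.007, 0.2377]
tool_rot: [0.632, 0.775, -0.0, -0.0]
ft_force: [0.3, 0.1, 0.4]
grip_width: 0.0553
grasp_force: 0.0
```

Emit:
drive_tool:
  slide:
    - [0, -0.15, 0]
    - [0, -0.3, 0]
    - [0, -0.45, 0]
    - [-0.1, -0.6, 0]
    - [-0.3, -0.7, 0]
    - [-0.5, -0.7, 0]
    - [-0.7, -0.7, 0]
    - [-0.9, -0.7, 0]
  rotation:
    - [0, 0, 0]
    - [0, 0, 0]
    - [0, 0, 0]
    - [0, 0, 0]
    - [0, 0, 0]
    - [0, 0, 0]
    - [0, 0, 0]
    - [0, 0, 0]

```text
clock: 41.3
eef_pos: [0.4411, -0.2503, 0.2371]
tool_rot: [0.632, 0.775, 0.0, 0.0]
ft_force: [0.1, -0.8, -0.4]
grip_width: 0.0556
grasp_force: 0.0
```

```bash
python3 - <<'E'
from cov import *
C,Z=np.cos(PSI),np.sin(PSI)
s=cam('scene');c=cam('top')
im=np.hstack([cv2.resize(s['image'][110:350,130:410],(400,343)),cv2.resize(c['image'][100:300,140:390],(400,320),)[:, :] if 0 else cv2.resize(c['image'][100:300,140:390],(400,343))])
cv2.imwrite('pics/fin.png',im[...,::-1])
for k in(s,c):
    P=cloud(k);H,S,V=HSV(k['image']);w=P*1000-np.r_[U0,0]*1000
    ux=w[...,0]*C+w[...,1]*Z;uy=-w[...,0]*Z+w[...,1]*C
    m=(abs(w[...,2]-104)<4)&(abs(ux)<72)&(abs(uy)<110)&(V>105)&(S<60)
    q=np.c_[ux[m],uy[m],np.ones(m.sum())];print(m.sum(),np.linalg.lstsq(q,w[...,2][m],rcond=None)[0].round(4),np.percentile(ux[m],[1,99]).round(1),np.percentile(uy[m],[1,99]).round(1))
    b=(w[...,2]>128)&(w[...,2]<142)&(abs(ux)<40)&(abs(uy)<60)
    if b.sum()>20: print('bar',b.sum(),cv2.minAreaRect(np.c_[ux[b],uy[b]].astype(np.float32)),np.median(w[...,2][b]))
print(bot.get_obs()['eef_pos'])
E
```

```text
1365 [-5.000000e-04 -9.000000e-04  1.036975e+02] [-65.1  63. ] [-107.   97.]
bar 106 ((-1.7333755493164062, -21.301708221435547), (77.25688934326172, 14.57077693939209), 89.01508331298828) 134.89592441063724
2557 [ 4.000000e-04 -6.000000e-04  1.037019e+02] [-63.7  57.5] [-107.6   71.5]
bar 199 ((-1.4850592613220215, -23.695960998535156), (72.5310287475586, 14.892977714538574), 89.3071060180664) 135.02736533942095
[ 0.44157402 -0.25287855  0.23627861]
```

View pics/fin.png

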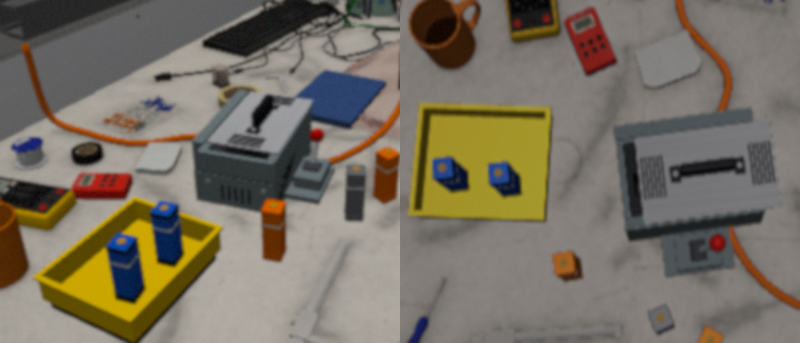

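The cells are in the tray and the lever is off, but the cover was knocked about 24 mm to −y after release (bar at (708,167) in the right half). It is still flat and hooked. I'll regrip it and shift it back.

```bash
cat > fc.py <<'E'
from cov import *
def fc():
    C,Z=np.cos(PSI),np.sin(PSI)
    for k in(cam('scene'),cam('top')):
        P=cloud(k);H,S,V=HSV(k['image']);w=P*1000-np.r_[U0,0]*1000
        ux=w[...,0]*C+w[...,1]*Z;uy=-w[...,0]*Z+w[...,1]*C
        m=(abs(w[...,2]-104)<3)&(abs(ux)<50)&(abs(uy)<150)&(V>105)&(S<60)
        q=np.c_[ux[m],uy[m],np.ones(m.sum())];print('plate',np.linalg.lstsq(q,w[...,2][m],rcond=None)[0].round(4),np.percentile(ux[m],[1,99]).round(1),np.percentile(uy[m],[.3,99.7]).round(1))
        b=(w[...,2]>128)&(w[...,2]<142)&(abs(ux)<40)&(abs(uy)<90)
        print('bar',b.sum(),cv2.minAreaRect(np.c_[ux[b],uy[b]].astype(np.float32)))
E
python3 - <<'E'
from fc import *
fc()
go(U(-1,-24,190),rot(PSI+np.pi/2))
E
```

```text
plate [9.000000e-04 1.500000e-03 1.038135e+02] [-49.3  49.2] [-127.2   79.4]
bar 109 ((-3.1148500442504883, -22.926605224609375), (13.277891159057617, 81.89225006103516), 0.5564872026443481)
plate [ 9.000000e-04 -2.500000e-03  1.036844e+02] [-49.5  49.2] [-128.6   73. ]
bar 214 ((-1.7432870864868164, -26.959312438964844), (14.358234405517578, 79.79413604736328), 0.2515204846858978)
slide [0.816 0.692 0.186] rot [-0.001 -0.002 -0.003] at [ 0.4406 -0.2493  0.2363] t 41.5 f [-0.3 -0.2 -0.5] w 0.055757222974794365
```

Emit:
drive_tool:
  slide:
    - [0.1, 0.1, 0]
    - [0.22, 0.2, 0]
    - [0.36, 0.32, 0]
    - [0.5, 0.44, 0]
    - [0.64, 0.56, 0]
    - [0.76, 0.66, 0]
    - [0.814, 0.692, 0]
    - [0.814, 0.692, 0]
  rotation:
    - [0, 0, 0]
    - [0, 0, 0]
    - [0, 0, 0]
    - [0, 0, 0]
    - [0, 0, 0]
    - [0, 0, 0]
    - [0, 0, 0]
    - [0, 0, 0]

```text
clock: 42.5
eef_pos: [0.5688, -0.0131, 0.2368]
tool_rot: [0.631, 0.776, -0.0, -0.0]
ft_force: [0.1, -0.6, 0.5]
grip_width: 0.0556
grasp_force: 0.0
```

```bash
python3 - <<'E'
from fc import *
go(U(-0.5,-24.5,112.5),rot(PSI+np.pi/2))
E
```

```text
slide [-0.009  0.004  0.497] rot [-0.002  0.     0.007] at [ 0.5688 -0.0131  0.2368] t 42.5 f [ 0.1 -0.6  0.5] w 0.055622921174928466
```

Emit:
drive_tool:
  slide:
    - [-0.005, 0.004, 0.1]
    - [-0.005, 0.004, 0.2]
    - [-0.005, 0.004, 0.3]
    - [-0.005, 0.004, 0.38]
    - [-0.005, 0.004, 0.44]
    - [-0.005, 0.004, 0.48]
    - [-0.005, 0.004, 0.493]
    - [-0.005, 0.004, 0.493]
  rotation:
    - [0, 0, 0.005]
    - [0, 0, 0.005]
    - [0, 0, 0.005]
    - [0, 0, 0.005]
    - [0, 0, 0.005]
    - [0, 0, 0.005]
    - [0, 0, 0.005]
    - [0, 0, 0.005]

```text
clock: 43.5
eef_pos: [0.5708, -0.0156, 0.1139]
tool_rot: [0.633, 0.774, 0.0, 0.0]
ft_force: [0.0, 0.7, -0.5]
grip_width: 0.0554
grasp_force: 0.0
```

Emit:
drive_tool:
  slide:
    - [0, 0, 0]
    - [0, 0, 0]
    - [0, 0, 0]
    - [0, 0, 0]
    - [0, 0, 0]
    - [0, 0, 0]
    - [0, 0, 0]
    - [0, 0, 0]
  rotation:
    - [0, 0, 0]
    - [0, 0, 0]
    - [0, 0, 0]
    - [0, 0, 0]
    - [0, 0, 0]
    - [0, 0, 0]
    - [0, 0, 0]
    - [0, 0, 0]
  gripper: 0

```text
clock: 44.5
eef_pos: [0.5709, -0.0155, 0.1142]
tool_rot: [0.633, 0.774, 0.0, 0.0]
ft_force: [-1.4, 0.6, 5.0]
grip_width: 0.0126
grasp_force: 61.8
```

```bash
python3 - <<'E'
from cm import *
cm(cam('scene'));cm(cam('top'))
go(U(1,0,113),rot(PSI+np.pi/2))
E
```

```text
1316 plane [-1.000000e-04  1.000000e-04  1.037593e+02] x [-63.6  62.8] y [-121.6   79.6] z [101.  106.2]
393 plane [-3.100000e-03  1.400000e-03  1.041644e+02] x [-63.   62.2] y [-128.8   73.2] z [100.4 108.9]
slide [0.1   0.003 0.005] rot [ 0.002  0.    -0.004] at [ 0.5709 -0.0155  0.1142] t 44.6 f [-0.7  0.3  4.2] w 0.012558291816189818
```

Emit:
drive_tool:
  slide:
    - [0, 0, -0.008]
    - [0.02, 0, -0.008]
    - [0.045, 0, -0.008]
    - [0.07, 0, -0.008]
    - [0.09, 0.001, -0.008]
    - [0.099, 0.002, -0.008]
    - [0.099, 0.002, -0.008]
    - [0.099, 0.002, -0.008]
  rotation:
    - [0, 0, 0]
    - [0, 0, 0]
    - [0, 0, 0]
    - [0, 0, 0]
    - [0, 0, -0.004]
    - [0, 0, -0.004]
    - [0, 0, -0.004]
    - [0, 0, -0.004]

```text
clock: 45.6
eef_pos: [0.5662, 0.0088, 0.1156]
tool_rot: [0.632, 0.775, -0.0, 0.0]
ft_force: [0.4, 0.9, -2.0]
grip_width: 0.0127
grasp_force: 60.8
```

Emit:
drive_tool:
  slide:
    - [0, 0, 0.003]
    - [0, 0, 0.006]
    - [0, 0, 0.008]
    - [0, 0, 0.009]
    - [0, 0, 0.009]
    - [0, 0, 0.009]
    - [0, 0, 0.009]
    - [0, 0, 0.009]
  rotation:
    - [0, 0, 0]
    - [0, 0, 0]
    - [0, 0, 0]
    - [0, 0, 0]
    - [0, 0, 0]
    - [0, 0, 0]
    - [0, 0, 0]
    - [0, 0, 0]

```text
clock: 46.6
eef_pos: [0.5662, 0.0087, 0.1142]
tool_rot: [0.632, 0.775, 0.0, 0.0]
ft_force: [-1.9, -0.2, 5.3]
grip_width: 0.0128
grasp_force: 61.9
```

```bash
python3 - <<'E'
from cm import *
cm(cam('scene'));cm(cam('top'))
go(U(1,0,113),rot(PSI+np.pi/2))
E
```

```text
1394 plane [1.000000e-03 5.000000e-04 1.037809e+02] x [-63.4  62.8] y [-97.6 102.8] z [101.5 106.2]
416 plane [-2.600000e-03  1.700000e-03  1.040204e+02] x [-61.9  57.6] y [-104.3   98.3] z [100.4 108.7]
slide [0.001 0.002 0.005] rot [ 0.001  0.001 -0.   ] at [0.5662 0.0087 0.1142] t 46.7 f [-2.9 -0.7  4.9] w 0.012863713405424424
```

Centred again to about 1 mm. Release, retreat and recheck.

Emit:
drive_tool:
  slide:
    - [0, 0, 0]
    - [0, 0, 0]
    - [0, 0, 0]
    - [0, 0, 0]
    - [0, 0, -0.1]
    - [0, 0, -0.2]
    - [0, 0, -0.35]
    - [0, 0, -0.5]
  rotation:
    - [0, 0, 0]
    - [0, 0, 0]
    - [0, 0, 0]
    - [0, 0, 0]
    - [0, 0, 0]
    - [0, 0, 0]
    - [0, 0, 0]
    - [0, 0, 0]
  gripper: 0.65

```text
clock: 47.7
eef_pos: [0.566, 0.0089, 0.2392]
tool_rot: [0.632, 0.775, -0.0, -0.0]
ft_force: [-0.4, 0.3, 0.5]
grip_width: 0.0555
grasp_force: 0.0
```

Emit:
drive_tool:
  slide:
    - [0, -0.15, 0]
    - [0, -0.3, 0]
    - [0, -0.45, 0]
    - [-0.1, -0.6, 0]
    - [-0.3, -0.7, 0]
    - [-0.5, -0.7, 0]
    - [-0.7, -0.7, 0]
    - [-0.9, -0.7, 0]
  rotation:
    - [0, 0, 0]
    - [0, 0, 0]
    - [0, 0, 0]
    - [0, 0, 0]
    - [0, 0, 0]
    - [0, 0, 0]
    - [0, 0, 0]
    - [0, 0, 0]

```text
clock: 48.7
eef_pos: [0.4402, -0.2484, 0.2386]
tool_rot: [0.632, 0.775, 0.0, 0.0]
ft_force: [0.4, 0.2, 0.0]
grip_width: 0.0556
grasp_force: 0.0
```

Emit:
drive_tool:
  slide:
    - [0, 0, 0]
    - [0, 0, 0]
    - [0, 0, 0]
    - [0, 0, 0]
    - [0, 0, 0]
    - [0, 0, 0]
    - [0, 0, 0]
    - [0, 0, 0]
  rotation:
    - [0, 0, 0]
    - [0, 0, 0]
    - [0, 0, 0]
    - [0, 0, 0]
    - [0, 0, 0]
    - [0, 0, 0]
    - [0, 0, 0]
    - [0, 0, 0]

```text
clock: 49.7
eef_pos: [0.44, -0.2467, 0.2383]
tool_rot: [0.632, 0.775, -0.0, -0.0]
ft_force: [1.2, -0.1, 0.6]
grip_width: 0.0558
grasp_force: 0.0
```

```bash
python3 - <<'E'
from fc import *
fc();print(bot.get_obs()['clock'])
E
```

```text
plate [1.700000e-03 1.500000e-03 1.038102e+02] [-49.3  48.9] [-102.3  103.3]
bar 116 ((-0.7712469100952148, 1.7414321899414062), (13.769824981689453, 78.80286407470703), 0.17457033693790436)
plate [1.100000e-03 0.000000e+00 1.038064e+02] [-49.3  49.4] [-104.    98.4]
bar 215 ((0.3655681610107422, -2.9670791625976562), (78.24527740478516, 15.204087257385254), 89.54177856445312)
49.8
```

Cover at x≈0, y≈0, flat and square. Handing in.

```bash
python3 -c "
from workcell import bot
print(bot.job_done())"
```

```text
the job is handed in; nothing more can be done
None
```

I handed the job in at about 50 s, with no verdict returned: the isolator is off, both cells present (2 and 3) are in the tray, and the cover is under the lip, flat, square and centred to within about 3 mm after I regripped it to undo a 24 mm sideways knock.

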